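Close the rod set and show the odd rod to the camera

TASK

Finish packing the set of three short connecting rods: lay the hardboard separator flat inside the tray on top of the two rods already there, then lay the loose short rod flat on the separator, lengthwise down its middle. Then take the longer rod, which does not belong to the set, and show it to the inspection camera for identification: its big-end bore centred on the viewing axis about 120 mm in front of the lens, its flat face square to the lens and the rod level across the picture; finish while still holding it there, steady in the air. Set things down rather than dropping them, do not touch the camera, and leave the packed rods and everything else on the counter as they are.

Things in the scene. Friction and masses are not known exactly. Their poses are not given: they have to be found in the camera images.
- tray: shallow open plywood tray fixed to the counter, 222 mm long (its x) by 176 mm wide (its y) by 38 mm high, walls and floor 8 mm thick (inner floor at z = 8 mm). Origin: centre of its underside. Two short rods already lie in it side by side, head to tail, along x, filling it to z = 30 mm
- packed_a: one of the two rods already packed in the tray, same shape as short_rod, at the tray's +y side. Origin and axes as for short_rod
- packed_b: the other packed rod, at the tray's -y side, lying the other way round. Origin and axes as for short_rod
- separator: brown hardboard separator sheet lying on the counter, 188 mm long (its x) by 136 mm wide (its y) by 8 mm thick, with a rectangular thumb notch, 46 mm long and 40 mm deep, in the middle of each long side, so that at its middle it is only 56 mm wide and can be pinched there across y. Origin: centre of its underside. About 0.16 kg
- short_rod: steel connecting rod lying flat: big-end eye 68 mm across (84 over its bolt bosses, bore 48), small-end eye 32 across, both 22 thick; straight shank 22 wide, 16 high, its underside 3 mm up. Origin: under the shank's grip point, level with the eyes' underside; x to the small end, z along the bores. Big-end centre x = -60 mm, small-end x = +65 mm; 175 mm long overall, 0.5 kg
- short_rod_middle (a point): the middle of the short rod's overall length, at x = -6.5 mm on its underside
- long_rod: the odd, longer rod: steel connecting rod lying flat: big-end eye 68 mm across (84 over its bolt bosses, bore 48), small-end eye 32 across, both 22 thick; straight shank 22 wide, 16 high, its underside 3 mm up. Origin: under the shank's grip point, level with the eyes' underside; x to the small end, z along the bores. Big-end centre x = -60 mm, small-end x = +105 mm; 215 mm long overall, 0.6 kg
- long_rod_big_end (a point): centre of the long rod's big-end bore, at mid thickness (x = -60 mm, z = 11 mm in the long rod's frame)
- camera: inspection camera with ring light (80 mm across) fixed in a low stand that is fixed to the counter; the lens is 118 mm above the counter and looks up, leaning 30 degrees from vertical towards the side of the robot. Origin: centre of the front of the lens; z is the viewing axis, out of the lens; y is level, across the picture; x goes up the picture
- camera_stand: the stand that carries the camera, with its base plate (130 mm along x, 120 mm along y, 12 mm thick) on the counter. Origin: on the counter, straight below the lens, 30 mm from the front edge of the plate; -x is the side to which the camera leans
- piston: aluminium piston, 76 mm across, 62 mm tall, on the counter; not part of the job (origin near its middle, on the counter)
- gudgeon_pin: steel tube standing on end, 22 mm across, 60 mm tall, on the counter; not part of the job (origin near its middle, on the counter)
- spanner: combination spanner lying flat, 150 mm long, on the counter; not part of the job (origin near its middle, on the counter)
- socket: steel wrench socket standing, 28 mm across, 38 mm tall, on the counter; not part of the job (origin near its middle, on the counter)
- oil_bottle: white oil bottle with red cap, 60 mm across, 170 mm tall, on the counter; not part of the job (origin near its middle, on the counter)
- mug: white mug, 80 mm across, 92 mm tall, on the counter; not part of the job (origin near its middle, on the counter)
- shell_box: closed carton 75 x 100 x 45 mm tall, on the counter; not part of the job (origin near its middle, on the counter)
- bolt_jar: glass jar with dark lid, 56 mm across, 70 mm tall, on the counter; not part of the job (origin near its middle, on the counter)
There are look-alikes about, which are no part of the job. Leave any orange look-alike of the short_rod alone.

How it is judged:
On the way, in this order (a step that is already met when the one before it is completed fails the run):
1. the separator lies flat on the two packed rods inside the tray, let go (x of separator in the frame of tray between -0.014 and 0.014 m and y of separator in the frame of tray between -0.016 and 0.016 m and z of separator in the frame of tray between 0.026 and 0.034 m and angle between separator's own z axis and vertical below 0.05 rad and contact force between the fingers and separator below 0.1 N), for 0.2 s.
2. the short rod lies flat on the separator, lengthwise down its middle, let go (all of step 1 and x of short_rod_middle in the frame of separator between -0.022 and 0.022 m and y of short_rod_middle in the frame of separator between -0.02 and 0.02 m and z of short_rod_middle in the frame of separator between 0.004 and 0.012 m and angle between the x axis of short_rod and the x axis of tray, either way round below 0.2 rad and angle between short_rod's own z axis and vertical below 0.07 rad and contact force between short_rod and separator above 1 N and contact force between the fingers and short_rod below 0.1 N and linear speed of short_rod below 0.03 m/s), for 0.2 s.
At the end, for the whole second after the job is handed in: Separator flat on the packed rods in the tray; short rod flat, free and lengthwise on its middle (20 mm, 0.2 rad); packed rods unmoved (15 mm); long rod gripped still in the air, touching nothing else: bore within 20 mm of the camera axis, 95-145 mm from the lens, square and level within 0.2 rad (all of step 2 and x of long_rod_big_end in the frame of camera between -0.02 and 0.02 m and y of long_rod_big_end in the frame of camera between -0.02 and 0.02 m and z of long_rod_big_end in the frame of camera between 0.095 and 0.145 m and angle between the z axis of long_rod and the z axis of camera, either way round below 0.2 rad and angle between the x axis of long_rod and the y axis of camera, either way round below 0.2 rad and height (world z) of long_rod above 0.15 m and contact force between the fingers and long_rod above 3 N and contact force between long_rod and camera_stand below 0.1 N and linear speed of long_rod below 0.03 m/s and angular speed of long_rod below 0.15 rad/s and distance of each of packed_a, packed_b from where it was at the start of the episode below 0.015 m); the arm keeps its last pose, push and grip.
It fails at once if the separator or a rod is dropped (falling free faster than 0.5 m/s) ((linear speed of separator above 0.5 m/s and contact force between separator and anything else below 0.02 N) or (linear speed of short_rod above 0.5 m/s and contact force between short_rod and anything else below 0.02 N) or (linear speed of long_rod above 0.5 m/s and contact force between long_rod and anything else below 0.02 N)).
It fails at once if the camera is touched with more than 3 N (contact force between camera_stand and anything else above 3 N).
It fails at once if a packed rod is shifted by more than 20 mm (distance of any of packed_a, packed_b from where it was at the start of the episode above 0.02 m).
It fails at once if something else on the counter is shifted by more than 30 mm (distance of any of piston, gudgeon_pin, spanner, socket, oil_bottle, mug, shell_box, bolt_jar from where it was at the start of the episode above 0.03 m).
It also fails if it takes over 72 s, if anything falls off the work surface, if the arm or the gripper's body presses on something with over 40 N, if the wrist force passes 120 N, or if a joint passes its speed limit or range.

ROBOT

A 6-joint arm with a two-finger parallel gripper is mounted at the origin on the work surface. World frame = base frame: x ahead of the robot, y to its left, z up, the work surface at z = 0. Lengths are in m, angles in rad, forces in N, time in s.
With the tool pointing down it reaches from about 0.25 to 0.725 m from the base axis. Payload 4 kg.
Tool frame: the origin (TCP) lies at the very end of the fingers, on their centre line; the grasp point (between the pads) lies 19 mm behind it (bot.pinch_z is the distance from the TCP to the grasp point, in m); z points along the fingers, x is the direction in which the jaws open and shut, and the axes are right-handed (so a half turn about z gives the same grasp; the last joint's range is limited). The gripper opens to 85 mm and grips with 20 to 120 N. Pads are 22 mm wide; open, the fingers measure 114 mm over their backs; the gripper's body (76 mm by 85 mm) begins 54 mm behind the grasp point. The pads swing forward as they close: fully open they stand 13 mm farther back than shut.
Start: joints at [1.136, 0.241, 0.005, 1.335, 0, 1.571], TCP at [0.211, 0.453, 0.231] pointing down, gripper open.
Joint ranges: [-2.72, 2.72], [-1.05, 1.87], [-1.09, 1.28], [-1.99, 2.15], [-1.42, 1.44], [-3.14, 3.14]. Speed limits (rad/s): [2.79, 2.79, 3.14, 3.14, 3.14, 3.14].

INTERFACE

Orientations are given as a unit quaternion [x, y, z, w].
In Python, from workcell import bot gives the robot as it stands. The module is installed in compiled form; this text tells all that it offers.
- The arm moves only by the shell command python3 -m inch 'ROWS'. ROWS is JSON, a list of rows, each a list of 7 numbers: the shift along the tool's x, y, z scaled (see below), then the turn, a rotation vector about the tool's x, y, z scaled (see below), then the gripper command: -1 is fully open, 1 is shut, values between are in proportion. In form: [[x, y, z, wx, wy, wz, gripper], ...]. A call has exactly 8 rows; each row shifts and turns the commanded pose from where the row before left it, along the tool's axes as they then stand; what a row does not reach is not made up. The controller multiplies each number of a shift by 2.5 cm and each number of a turn by 180 degrees. A row lasts 1/10 s, in which the tool goes at most 50 mm and 8.59 degrees, less where a joint would pass 70% of its speed; a pose out of reach is approached as far as the arm can. A call with a number of a shift or a turn outside -1 to 1 is refused whole. A call with a gripper value outside its range is refused whole. The fingers move at their own pace and stop on an object; the grip force is fixed at half the most. Time passes only in rows, so rows that do not move let the fingers close, or fill a call up. It gives the time, the measured TCP pose, the force and the opening at its end, in the units of the state.
- bot.get_obs(): the state, without advancing time (a new reading comes with each control period).
- bot.camera(name): name is "scene" or "top" or "wrist"; returns (picture, depth): 400x640x3 uint8, blue, green, red; 400x640 float32, m along the optical axis (not along the pixel's ray), 0 where there is no reading.
- bot.get_calibration(name): a dict with "vfov" (degrees; the focal length in pixels is half the picture's height over the tangent of half this angle, whatever the lens; pixels are square), "cx", "cy" (the principal point, pixels), "R" (3x3) and "t" (3): a world point X has camera coordinates R X + t. Camera axes: x right, y down, z forward; pixel columns grow to the right and rows downward; lengths in m; the calibration is good to about 2 mm. The wrist camera is an equidistant fisheye: a pixel r from the principal point sees the ray r / f radians off the axis. A picture is of the moment at which its call begins: read the wrist's pose just before it. get_calibration takes no time and is no camera call; for the wrist camera it gives the pose at the moment of the call.
- bot.job_done(): hands the job in, once; it reports no verdict.
The state is a dict: "clock": time; "joint_pos": joint angles; "joint_vel": joint speeds; "tau": joint torques, N m; "eef_pos": TCP position; "tool_rot": TCP orientation; "ft_force": force on the tool from outside, world axes, zero at the start; "ft_torque": the same for the moment, N m; "grip_width": finger opening in m.
Only numpy, scipy, OpenCV 4.12 (cv2) and the standard library are available. Lean on these libraries where they do the work, as an engineer would, in place of code of your own. Each camera call takes 0.05 s, during which the arm holds its last target.

## Working session

There is one attempt and no reset: what is moved stays moved. The work goes in short steps, Python scripts to look and compute and a shell command to move; the robot and the scene stay as the last step left them, time stands still between calls to the robot, and variables do not carry over. Pictures are saved under pics/ and viewed, and the job is handed in when it is done.

```bash
ls -la; mkdir -p pics; python3 - <<'E'
from workcell import bot
import cv2,numpy as np
print(bot.get_obs())
for n in ["scene","top"]:
    im,d=bot.camera(n)
    cv2.imwrite(f"pics/{n}0.png",im); np.save(f"pics/{n}0.npy",d)
    c=bot.get_calibration(n); print(n,c)
print(bot.pinch_z)
E
```

```text
total 12
drwxr-xr-x  3 agent agent 4096 Dec  6 07:56 .
drwxr-xr-x 23 root  root  4096 Dec  6 07:55 ..
drwxr-xr-x  2 agent agent 4096 Dec  6 07:56 pics
{'clock': 0.0, 'joint_pos': array([ 1.13599804e+00,  2.41427269e-01,  3.71964520e-03,  1.33517984e+00,
       -2.37871692e-05,  1.57079741e+00]), 'joint_vel': array([-0.00095345, -0.00061689, -0.0001902 ,  0.00120448,  0.00187467,
        0.00135015]), 'tau': array([ 8.72913347e-05, -3.72315681e+01,  2.52409959e+01,  1.70333823e-02,
       -2.91967649e-05,  7.10568500e-06]), 'eef_pos': array([0.21035631, 0.45290611, 0.23040406]), 'tool_rot': array([ 8.42978908e-01,  5.37945600e-01, -8.74992298e-04,  5.72485205e-04]), 'ft_force': array([-0.14377331,  0.27430908, -0.15723797]), 'ft_torque': array([-0.0250672 , -0.01977789, -0.0171888 ]), 'grip_width': 0.08583578033137161}
scene {'vfov': 42.708500671218665, 'cx': 324.92656529681426, 'cy': 199.01261895920643, 'R': array([[ 0.51050773,  0.85974637,  0.01476592],
       [ 0.68776545, -0.3979601 , -0.60712968],
       [-0.51610129,  0.32009989, -0.79446556]]), 't': array([-0.39629524, -0.30693551,  1.93923778])}
top {'vfov': 47.67253901546283, 'cx': 318.2430689847535, 'cy': 197.48041675160644, 'R': array([[-0.0268014 , -0.99962326,  0.00591836],
       [-0.98734716,  0.02554567, -0.15650244],
       [ 0.15629229, -0.01003796, -0.98765984]]), 't': array([0.10549286, 0.59667355, 1.7617405 ])}
0.0187
```

View pics/scene0.png

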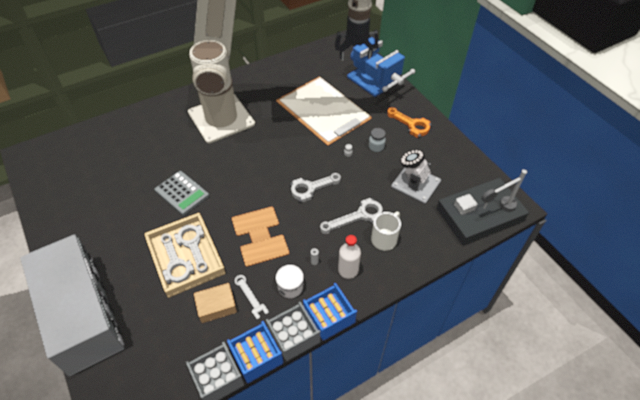

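View pics/top0.png

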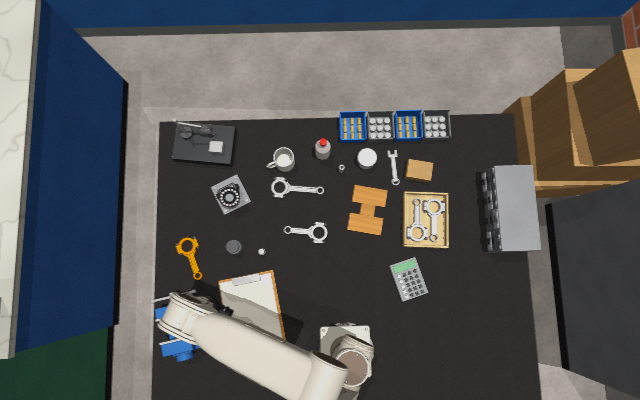

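The top picture shows the long rod at about (298,187), the short rod at (306,231) and the orange look-alike at (188,258). The separator is at (368,210), the tray at (426,220) and the camera at (230,195).

```bash
cat > h.py <<'E'
from workcell import bot
import cv2,numpy as np
from scipy.spatial.transform import Rotation as Rot
def world(n,d,c=None):
    c=c or bot.get_calibration(n)
    f=200/np.tan(np.radians(c["vfov"]/2))
    v,u=np.mgrid[0:400,0:640]
    if n=="wrist":
        x=(u-c["cx"])/f;y=(v-c["cy"])/f;r=np.hypot(x,y)+1e-9
        k=np.tan(np.minimum(r,1.4))/r; P=np.stack([x*k*d,y*k*d,d],-1)
    else: P=np.stack([(u-c["cx"])/f*d,(v-c["cy"])/f*d,d],-1)
    return (P-c["t"])@c["R"]
def proj(n,X,c=None):
    c=c or bot.get_calibration(n)
    f=200/np.tan(np.radians(c["vfov"]/2)); q=c["R"]@np.asarray(X)+c["t"]
    return f*q[:2]/q[2]+[c["cx"],c["cy"]]
E
python3 - <<'E'
from h import *
for n in ["top","scene"]:
    d=np.load(f"pics/{n}0.npy");im=cv2.imread(f"pics/{n}0.png");W=world(n,d)
    print(n,d.shape)
    if n=="top":
        np.save("pics/topW.npy",W)
        for nm,(u,v) in dict(counter=(270,250),long=(300,188),long_big=(271,187),longsm=(321,190),short_big=(327,232),sh=(302,231),sep=(368,210),tray=(426,220),cam=(230,197),mug=(283,160),bottle=(323,145),jar=(233,246),pin=(341,168),piston=(367,158),spanner=(394,168),box=(420,169),socket=(262,252)).items(): print(nm,W[v,u].round(3))
        cr=im[110:290,160:480]; cv2.imwrite("pics/topcrop.png",cv2.resize(cr,None,fx=2.5,fy=2.5,interpolation=cv2.INTER_CUBIC))
E
```

```text
top (400, 640)
counter [0.398 0.289 0.001]
long [0.645 0.163 0.016]
long_big [ 0.656  0.283 -0.004]
longsm [0.637 0.077 0.001]
short_big [0.463 0.058 0.018]
sh [0.47  0.158 0.015]
sep [ 0.549 -0.112  0.007]
tray [ 0.502 -0.345  0.009]
cam [0.598 0.427 0.123]
mug [0.767 0.231 0.004]
bottle [0.782 0.067 0.165]
jar [0.414 0.425 0.071]
pin [ 0.727 -0.008  0.003]
piston [ 0.753 -0.111  0.058]
spanner [ 0.722 -0.228  0.001]
box [ 0.706 -0.325  0.043]
socket [0.389 0.316 0.041]
scene (400, 640)
```

View pics/topcrop.png

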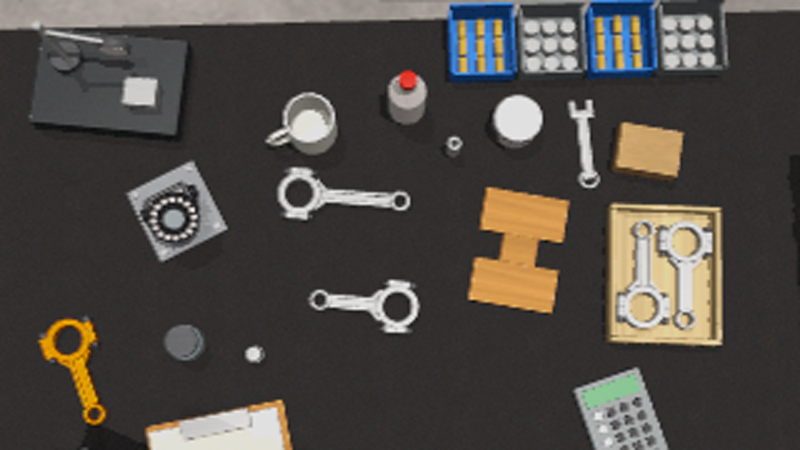

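```bash
cat >> h.py <<'E'
def rodpoly(L,n=40):
    # silhouette mask as list of polys in rod frame (xy), bore separate
    t=np.linspace(0,2*np.pi,n,endpoint=False);c=np.stack([np.cos(t),np.sin(t)],1)
    big=c*.034+[-.06,0];small=c*.016+[L,0];bore=c*.024+[-.06,0]
    sh=np.array([[-.03,-.011],[L-.01,-.011],[L-.01,.011],[-.03,.011]])
    boss=np.array([[-.07,-.042],[-.05,-.042],[-.05,.042],[-.07,.042]])
    return [big,small,sh,boss],[bore]
def seppoly():
    return [np.array([[-.094,-.068],[-.023,-.068],[-.023,-.028],[.023,-.028],[.023,-.068],[.094,-.068],[.094,.068],[.023,.068],[.023,.028],[-.023,.028],[-.023,.068],[-.094,.068]])],[]
def render(polys,p,z,c,n,box,S=8):
    u0,v0,u1,v1=box; m=np.zeros(((v1-v0)*S,(u1-u0)*S),np.uint8)
    R=np.array([[np.cos(p[2]),-np.sin(p[2])],[np.sin(p[2]),np.cos(p[2])]])
    f=200/np.tan(np.radians(c["vfov"]/2))
    for k,ps in enumerate(polys):
        for q in ps:
            X=np.c_[q@R.T+p[:2],np.full(len(q),z)]@c["R"].T+c["t"]
            uv=f*X[:,:2]/X[:,2:]+[c["cx"],c["cy"]]
            cv2.fillPoly(m,[np.round(((uv+.5-[u0,v0])*S-.5)*16).astype(np.int32)],255 if k==0 else 0,shift=4)
    return cv2.resize(m,(u1-u0,v1-v0),interpolation=cv2.INTER_AREA)/255.
from scipy.optimize import minimize
def fit(gray,polys,p0,z,n,box):
    c=bot.get_calibration(n);u0,v0,u1,v1=box;g=gray[v0:v1,u0:u1].astype(float)
    def cost(q):
        m=render(polys,p0+np.array(q)*[.005,.005,.05],z,c,n,box).ravel()
        A=np.c_[m,np.ones_like(m)];s,res,_,_=np.linalg.lstsq(A,g.ravel(),rcond=None)
        return ((A@s-g.ravel())**2).mean()
    b=None
    for a in [(0,0,0),(1,1,1),(-1,1,-1),(1,-1,-1)]:
        r=minimize(cost,a,method="Nelder-Mead",options=dict(initial_simplex=np.array(a)+np.array([[0,0,0],[2,0,0],[0,2,0],[0,0,2.]]),xatol=.01))
        if b is None or r.fun<b.fun:b=r
    return p0+b.x*[.005,.005,.05],b.fun/g.var()
E
python3 - <<'E'
from h import *
im=cv2.imread("pics/top0.png").astype(float)
g=im.mean(2); rb=im[:,:,2]
print("sep",fit(rb,seppoly(),np.array([.549,-.112,0.1]),.008,"top",(338,178,398,242)))
print("sep",fit(rb,seppoly(),np.array([.549,-.112,-.1]),.008,"top",(338,178,398,242)))
print("short",fit(g,rodpoly(.065),np.array([.466,.115,1.5]),.022,"top",(278,217,334,247)))
print("long",fit(g,rodpoly(.105),np.array([.645,.21,-1.6]),.022,"top",(264,174,330,200)))
# tray
W=np.load("pics/topW.npy")
m=((W[...,2]>.028)&(W[...,0]>.38)&(W[...,0]<.65)&(W[...,1]<-.24)&(W[...,1]>-.45)).astype(np.uint8)
pts=W[m>0][:,:2].astype(np.float32);print(cv2.minAreaRect(pts),np.percentile(W[m>0][:,2],[5,50,95]))
b,d=bot.camera("wrist");cv2.imwrite("pics/w0.png",b);np.save("pics/w0.npy",d);print(bot.get_calibration("wrist"))
s=cv2.imread("pics/scene0.png")
cv2.imwrite("pics/sc.png",cv2.resize(s[120:230,280:460],None,fx=4,fy=4,interpolation=cv2.INTER_CUBIC))
E
```

```text
sep (array([ 0.55110905, -0.10811688, -0.20141902]), np.float64(0.033881193185331955))
sep (array([ 0.55106612, -0.10820136, -0.20214487]), np.float64(0.03392866924438409))
short (array([0.46963955, 0.15225645, 1.45650818]), np.float64(0.20079015001009096))
long (array([ 0.64494848,  0.18696527, -1.67749604]), np.float64(0.17581801101629388))
((0.5028650760650635, -0.3394255042076111), (0.178592711687088, 0.22269535064697266), 86.3034896850586) [0.02858286 0.0339586  0.04255466]
{'vfov': 65.70646984690485, 'cx': 319.55981401191474, 'cy': 200.37648218438505, 'R': array([[ 0.42171319,  0.90672828, -0.0013453 ],
       [ 0.85718261, -0.39818521,  0.326629  ],
       [ 0.29562808, -0.13889693, -0.94515167]]), 't': array([-0.49916386, -0.0418058 ,  0.38154197])}
```

View pics/w0.png

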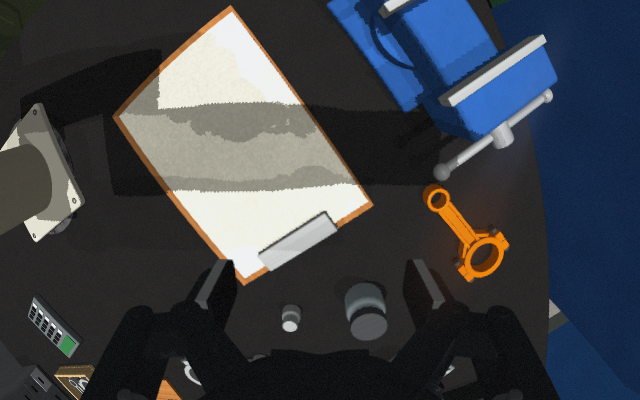

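View pics/sc.png

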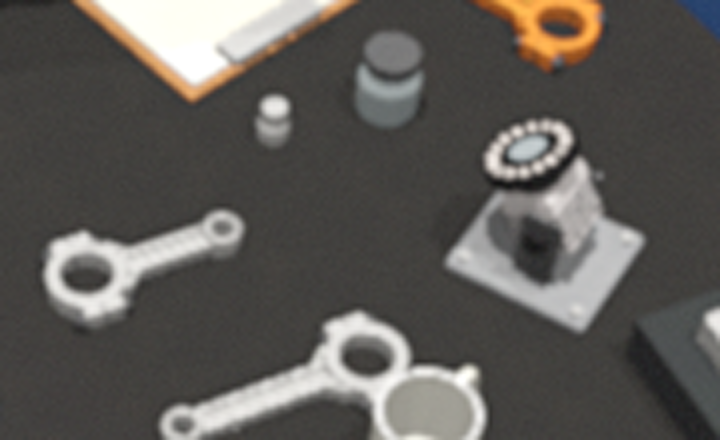

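The scene crop shows the ring light facing up and to the left, towards the robot. Next I'll measure the camera axis and the tray.

```bash
python3 - <<'E'
from h import *
top=cv2.imread("pics/top0.png")
for nm,p,L in [("short",[.4696,.1523,1.4565],.065),("long",[.645,.187,-1.6775],.105)]:
    for x in(-.06,0,L):
        q=[p[0]+x*np.cos(p[2]),p[1]+x*np.sin(p[2]),.022];print(nm,x,np.round(q,3),proj("top",q).round(1))
allp=[]
for n in ["top","scene"]:
    d=np.load(f"pics/{n}0.npy");W=world(n,d)
    near=(np.hypot(W[...,0]-.6,W[...,1]-.44)<.13)
    # plate
    for lo,hi in((.006,.02),(.085,.2)):
        m=near&(W[...,2]>lo)&(W[...,2]<hi);P=W[m]
        print(n,lo,len(P),P.mean(0).round(3),P.min(0).round(3),P.max(0).round(3), cv2.minAreaRect(P[:,:2].astype(np.float32)))
    P=W[near&(W[...,2]>.085)&(W[...,2]<.2)]
    # ransac plane
    rng=np.random.default_rng(0);best=0
    for _ in range(2000):
        a=P[rng.choice(len(P),3,False)];nn=np.cross(a[1]-a[0],a[2]-a[0]);l=np.linalg.norm(nn)
        if l<1e-4: continue
        nn/=l
        if nn[2]<.6: nn=-nn
        if nn[2]<.6: continue
        i=np.abs((P-a[0])@nn)<.004
        if i.sum()>best:best=i.sum();I=i
    Q=P[I];c=Q.mean(0);nn=np.linalg.svd(Q-c)[2][2];nn*=np.sign(nn[2]);print("plane",best,c.round(4),nn.round(3),"tilt",np.degrees(np.arccos(nn[2])),"az",np.degrees(np.arctan2(nn[1],nn[0])))
    np.save(f"pics/ring_{n}.npy",Q)
    allp.append(Q)
s=np.hstack([cv2.resize(top[172:222,202:262],None,fx=8,fy=8,interpolation=cv2.INTER_CUBIC),]);cv2.imwrite("pics/camtop.png",s)
cv2.imwrite("pics/traytop.png",cv2.resize(top[182:256,394:458],None,fx=8,fy=8,interpolation=cv2.INTER_CUBIC))
E
```

```text
short -0.06 [0.463 0.093 0.022] [318.4 232.1]
short 0 [0.47  0.152 0.022] [303.5 230.8]
short 0.065 [0.477 0.217 0.022] [287.3 229.4]
long -0.06 [0.651 0.247 0.022] [279.3 186.7]
long 0 [0.645 0.187 0.022] [294.  187.9]
long 0.105 [0.634 0.083 0.022] [319.7 190. ]
top 0.006 640 [0.618 0.437 0.011] [0.477 0.31  0.006] [0.725 0.567 0.02 ] ((0.6009745597839355, 0.4403504729270935), (0.2475050687789917, 0.24926535785198212), 71.54377746582031)
top 0.085 367 [0.603 0.433 0.116] [0.566 0.395 0.085] [0.663 0.489 0.141] ((0.6074690222740173, 0.4378509521484375), (0.08613099157810211, 0.08229076117277145), 30.349512100219727)
plane 218 [0.5985 0.432  0.1172] [-0.479 -0.217  0.851] tilt 31.714535442944182 az -155.56284800951968
scene 0.006 712 [0.646 0.435 0.012] [0.474 0.325 0.006] [0.726 0.568 0.02 ] ((0.6047043204307556, 0.4505543112754822), (0.22735264897346497, 0.2455015629529953), 73.71672821044922)
scene 0.085 469 [0.618 0.429 0.111] [0.563 0.393 0.085] [0.664 0.484 0.139] ((0.6113171577453613, 0.43279409408569336), (0.08931678533554077, 0.0825144425034523), 24.303504943847656)
plane 244 [0.6052 0.4284 0.1179] [-0.46  -0.244  0.854] tilt 31.3731715713583 az -151.99892356820772
```

View pics/camtop.png

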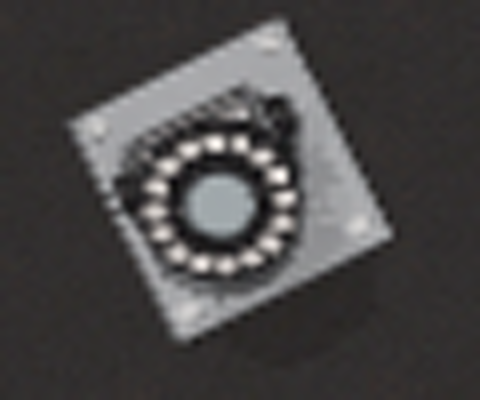

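View pics/traytop.png

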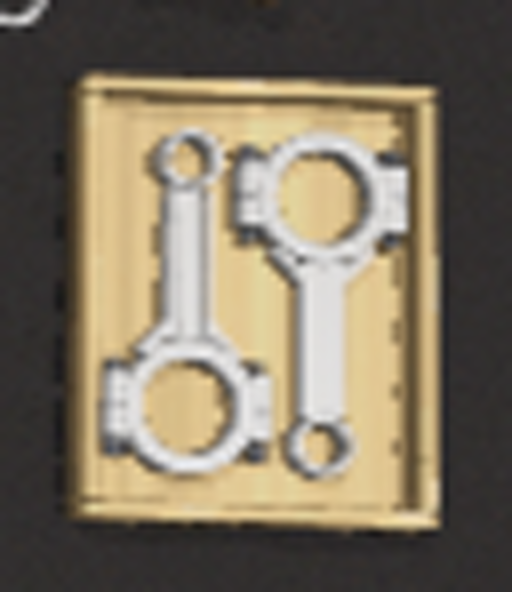

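```bash
python3 - <<'E'
from h import *
c=bot.get_calibration("top");f=200/np.tan(np.radians(c["vfov"]/2));C=-c["R"].T@c["t"];print("camC",C)
def ray(u,v,z):
    r=c["R"].T@np.array([(u-c["cx"])/f,(v-c["cy"])/f,1]);return C+r*(z-C[2])/r[2]
cr=lambda x,y,o,z:ray(o[0]+(x+.5)/8-.5,o[1]+(y+.5)/8-.5,z)
print("lens",cr(220,205,(202,172),.118))
P=[cr(*q,(202,172),.012) for q in((68,123),(285,18),(393,235),(182,342))]
P=np.array(P);print(P.round(4));E=np.roll(P,-1,0)-P;print(np.linalg.norm(E,axis=1),np.degrees(np.arctan2(E[:,1],E[:,0])),P.mean(0))
T=np.array([cr(*q,(394,182),.038) for q in((80,80),(437,90),(439,522),(73,514))]);print(T.round(4),T.mean(0));E=np.roll(T,-1,0)-T;print(np.linalg.norm(E,axis=1),np.degrees(np.arctan2(E[:,1],E[:,0])))
im=cv2.imread("pics/top0.png").astype(float)
r=lambda a,b:np.array([[-a,-b],[a,-b],[a,b],[-a,b]])
print("tray",fit(im[:,:,2]-0.0*im[:,:,0],([r(.111,.088)],[]),np.array([.503,-.34,-.065]),.03,"top",(398,184,456,256)))
g=im.mean(2);s=im[:,:,0]
print("packR",fit(s,rodpoly(.065),np.array([.50,-.37,np.pi-.06]),.03,"top",(422,196,448,244)))
print("packL",fit(s,rodpoly(.065),np.array([.50,-.31,-.06]),.03,"top",(405,196,424,244)))
E
```

```text
camC [0.31660483 0.10789497 1.83275686]
lens [0.59792958 0.4319948  0.118     ]
[[0.6597 0.5296 0.012 ]
 [0.7116 0.4191 0.012 ]
 [0.5976 0.3642 0.012 ]
 [0.5457 0.4709 0.012 ]]
[0.12207141 0.12652001 0.11868013 0.12825897] [ -64.84594259 -154.27380912  115.95565972   27.23902575] [0.62864424 0.44597938 0.012     ]
[[ 0.6159 -0.2545  0.038 ]
 [ 0.6061 -0.4341  0.038 ]
 [ 0.3899 -0.4195  0.038 ]
 [ 0.3987 -0.2388  0.038 ]] [ 0.50264377 -0.3367089   0.038     ]
[0.17986146 0.21665304 0.18096886 0.21774477] [-93.10495317 176.14903712  87.23531085  -4.13781294]
tray (array([ 0.5034155 , -0.33962503, -0.0617713 ]), np.float64(0.1610241746106211))
packR (array([ 0.49506317, -0.37164815,  3.07788031]), np.float64(0.6144831305977551))
packL (array([ 0.51148404, -0.30620047, -0.0715258 ]), np.float64(0.47348348821134645))
```

```bash
cat >> h.py <<'E'
def delta(pos,jawyaw=None,R=None):
    o=bot.get_obs();Rc=Rot.from_quat(o["tool_rot"])
    if R is None:
        x=np.array([np.cos(jawyaw),np.sin(jawyaw),0]);z=np.array([0,0,-1.]);R=Rot.from_matrix(np.c_[x,np.cross(z,x),z])
    print("now",o["eef_pos"].round(4),"F",o["ft_force"].round(2),"w",round(o["grip_width"],4),"t",round(o["clock"],2),"j",o["joint_pos"].round(2))
    d=Rc.inv().apply(np.array(pos)-o["eef_pos"])/.025
    print("shift now-axes",d.round(3),"shift in target axes",(R.inv().apply(np.array(pos)-o["eef_pos"])/.025).round(3),"turn",((Rc.inv()*R).as_rotvec()/np.pi).round(4))
E
M='[[-0.6,0.91,0.1,0,0,0,-1],[-0.6,0.91,0.1,0,0,0,-1],[-0.6,0.91,0.1,0,0,0,-1],[-0.6,0.91,0.1,0,0,0,-1],[-0.6,0.91,0.1,0,0,0,-1],[-0.6,0.91,0.1,0,0,0,-1],[-0.6,0.91,0.1,0,0,0,-1],[-0.6,0.91,0.1,0,0,0,-1]]'
python3 -m inch '[[-0.6,0.91,0.1,0,0,0,-1],[-0.6,0.91,0.1,0,0,0,-1],[-0.6,0.91,0.1,0,0,0,-1],[-0.6,0.91,0.1,0,0,0,-1],[-0.6,0.91,0.1,0,0,0,-1],[-0.6,0.91,0.1,0,0,0,-1],[-0.6,0.91,0.1,0,0,0,-1],[-0.6,0.91,0.1,0,0,0,-1]]'
```

```text
clock: 0.95
eef_pos: [0.3254, 0.2668, 0.211]
tool_rot: [0.843, 0.538, -0.0, 0.0]
ft_force: [-0.6, 0.3, -0.5]
grip_width: 0.0854
```

```bash
python3 -m inch '[[-0.6,0.91,0.1,0,0,0,-1],[-0.6,0.91,0.1,0,0,0,-1],[-0.6,0.91,0.1,0,0,0,-1],[-0.6,0.91,0.1,0,0,0,-1],[-0.6,0.91,0.1,0,0,0,-1],[-0.6,0.91,0.1,0,0,0,-1],[-0.6,0.91,0.1,0,0,0,-1],[-0.6,0.91,0.1,0,0,0,-1]]'
python3 -m inch '[[-0.6,0.91,0.1,0,0,0,-1],[-0.6,0.91,0.1,0,0,0,-1],[-0.6,0.91,0.1,0,0,0,-1],[-0.6,0.91,0.1,0,0,0,-1],[-0.6,0.91,0.1,0,0,0,-1],[-0.6,0.91,0.1,0,0,0,-1],[-0.6,0.91,0.1,0,0,0,-1],[-0.6,0.91,0.1,0,0,0,-1]]'
python3 -m inch '[[0,0,0,0,0,-0.037,-0.5],[0,0,0,0,0,-0.037,-0.5],[0,0,0,0,0,0,-0.5],[0,0,0,0,0,0,-0.5],[0,0,0,0,0,0,-0.5],[0,0,0,0,0,0,-0.5],[0,0,0,0,0,0,-0.5],[0,0,0,0,0,0,-0.5]]'
python3 - <<'E'
from h import *
c=bot.get_calibration("wrist");o=bot.get_obs()
b,d=bot.camera("wrist");cv2.imwrite("pics/w1.png",b);np.save("pics/w1.npy",d)
delta([.551,-.108,.17],-.2018+np.pi/2)
W=world("wrist",d,c)
np.save("pics/w1W.npy",W)
# separator mask from hue & height
hsv=cv2.cvtColor(b,cv2.COLOR_BGR2HSV)
m=(np.abs(W[...,2]-.008)<.008)&(hsv[...,1]>90)&(hsv[...,0]<25)&(np.hypot(W[...,0]-.55,W[...,1]+.11)<.16)
P=W[m];print(m.sum(),P.mean(0),cv2.minAreaRect(P[:,:2].astype(np.float32)))
q=P[:,:2]-P[:,:2].mean(0);ev,V=np.linalg.eigh(np.cov(q.T));print(V,np.arctan2(V[1,1],V[0,1]))
cv2.imwrite("pics/w1m.png",(m*255).astype(np.uint8))
E
```

```text
clock: 1.75
eef_pos: [0.4399, 0.0814, 0.191]
tool_rot: [0.843, 0.538, -0.0, -0.0]
ft_force: [0.2, 0.3, 0.6]
grip_width: 0.0859
clock: 2.55
eef_pos: [0.5544, -0.104, 0.1707]
tool_rot: [0.843, 0.538, -0.0, -0.0]
ft_force: [-0.4, 0.7, 0.6]
grip_width: 0.0855
clock: 3.35
eef_pos: [0.5542, -0.1029, 0.1714]
tool_rot: [0.775, 0.632, 0.0, 0.0]
ft_force: [0.2, -0.6, -0.5]
grip_width: 0.0641
now [ 0.5542 -0.1029  0.1714] F [-0.14 -0.13  0.18] w 0.0639 t 3.4 j [-0.18  0.4   0.07  1.24  0.    0.02]
shift now-axes [-0.225 -0.083  0.055] shift in target axes [-0.225 -0.083  0.055] turn [ 0.     -0.     -0.0002]
20162 [ 0.5430291  -0.11331579  0.00830884] ((0.5447200536727905, -0.1510428935289383), (0.22323797643184662, 0.19330208003520966), 78.65377044677734)
[[-0.2838896  -0.95885697]
 [-0.95885697  0.2838896 ]] 2.8537444650254047
```

View pics/w1.png

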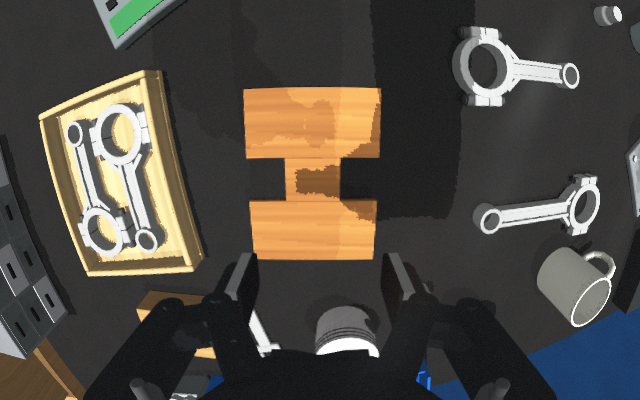

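```bash
cat >> h.py <<'E'
def ortho(b,c,z,x0,x1,y0,y1,res=.001):
    # ortho image of wrist picture on plane z; rows: x from x1 down, cols: y from y1 down
    X,Y=np.meshgrid(np.arange(x1,x0,-res),np.arange(y1,y0,-res),indexing="ij")
    Q=np.stack([X,Y,np.full_like(X,z)],-1)@c["R"].T+c["t"]
    f=200/np.tan(np.radians(c["vfov"]/2));r=np.hypot(Q[...,0],Q[...,1])+1e-9;k=f*np.arctan2(r,Q[...,2])/r
    return cv2.remap(b,(Q[...,0]*k+c["cx"]).astype(np.float32),(Q[...,1]*k+c["cy"]).astype(np.float32),cv2.INTER_LINEAR)
def fito(g,polys,p0,x1,y1,res=.001):
    g=g.astype(float)
    def ren(p):
        m=np.zeros(g.shape,np.uint8);R=np.array([[np.cos(p[2]),-np.sin(p[2])],[np.sin(p[2]),np.cos(p[2])]])
        for k,ps in enumerate(polys):
            for q in ps:
                X=q@R.T+p[:2];uv=np.stack([(y1-X[:,1])/res,(x1-X[:,0])/res],1)
                cv2.fillPoly(m,[np.round(uv*16).astype(np.int32)],255 if k==0 else 0,shift=4)
        return cv2.GaussianBlur(m,(0,0),1.5)/255.
    def cost(q):
        m=ren(p0+q*np.array([.005,.005,.05])).ravel();A=np.c_[m,np.ones_like(m)]
        s=np.linalg.lstsq(A,g.ravel(),rcond=None)[0];return ((A@s-g.ravel())**2).mean()/g.var()
    b=None
    for a in [(0,0,0),(1,1,1),(-1,1,-1)]:
        r=minimize(cost,a,method="Nelder-Mead",options=dict(initial_simplex=np.array(a)+np.array([[0,0,0],[2,0,0],[0,2,0],[0,0,2.]]),xatol=.01))
        if b is None or r.fun<b.fun:b=r
    p=p0+b.x*[.005,.005,.05];return p,b.fun,ren(p)
E
python3 - <<'E'
from h import *
b=cv2.imread("pics/w1.png");c=bot.get_calibration("wrist")
o=ortho(b,c,.008,.44,.66,-.22,0)
hsv=cv2.cvtColor(o,cv2.COLOR_BGR2HSV);m=((hsv[...,1]>80)&(hsv[...,0]<25)&(hsv[...,2]>60)).astype(np.uint8)*255
p,e,r=fito(m,seppoly(),np.array([.551,-.108,-.2]),.66,0.);print("sep",p,e)
g=cv2.cvtColor(o,cv2.COLOR_BGR2GRAY);cv2.imwrite("pics/o1.png",np.hstack([g,m,(r*255).astype(np.uint8)]))
# tray rim at .038
o=ortho(b,c,.038,.36,.65,-.46,-.22);cv2.imwrite("pics/o2.png",cv2.resize(o,None,fx=2,fy=2))
o=ortho(b,c,.022,.4,.55,.03,.25);g=cv2.cvtColor(o,cv2.COLOR_BGR2GRAY);p,e,r=fito(np.minimum(g,160),rodpoly(.065),np.array([.4696,.1523,1.4565]),.55,.25);print("short",p,e)
E
```

```text
sep [ 0.55033339 -0.10999525 -0.20152734] 0.028926239015188916
short [0.47020158 0.15008514 1.45829493] 0.20696864185295616
```

View pics/o1.png

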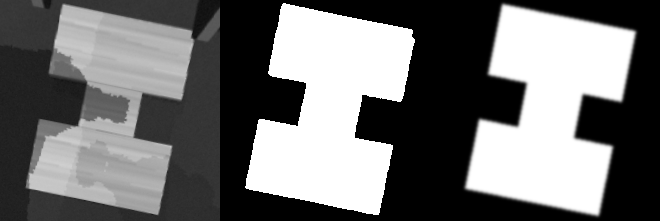

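View pics/o2.png

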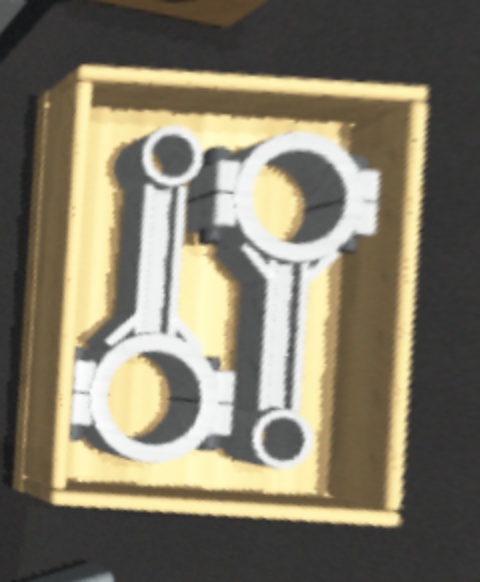

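Both cameras agree. The separator is at (0.5505, -0.1095) with yaw -0.20, and the tray is at (0.503, -0.340) with yaw -0.063.

```bash
python3 - <<'E'
from h import *
delta([.5505,-.1095,.02],-.2018+np.pi/2)
E
```

```text
now [ 0.5542 -0.1029  0.1714] F [-0.14 -0.13  0.18] w 0.0639 t 3.4 j [-0.18  0.4   0.07  1.24  0.    0.02]
shift now-axes [-0.288 -0.091  6.055] shift in target axes [-0.287 -0.091  6.055] turn [ 0.     -0.     -0.0002]
```

```bash
python3 -m inch '[[-0.29,-0.09,0.6,0,0,0,-0.62],[0,0,1,0,0,0,-0.62],[0,0,1,0,0,0,-0.62],[0,0,1,0,0,0,-0.62],[0,0,1,0,0,0,-0.62],[0,0,0.85,0,0,0,-0.62],[0,0,0.4,0,0,0,-0.62],[0,0,0,0,0,0,-0.62]]'
python3 - <<'E'
from h import *
delta([.5505,-.1095,.0],-.2018+np.pi/2)
b,d=bot.camera("wrist");cv2.imwrite("pics/w2.png",b)
E
```

```text
clock: 4.2
eef_pos: [0.5492, -0.1094, 0.0236]
tool_rot: [0.775, 0.632, -0.001, -0.001]
ft_force: [-0.4, -0.4, 0.0]
grip_width: 0.069
now [ 0.5492 -0.1094  0.0236] F [-0.36 -0.4   0.03] w 0.069 t 4.2 j [-0.2   0.53 -0.14  0.9   0.    0.01]
shift now-axes [0.007 0.055 0.944] shift in target axes [0.006 0.051 0.944] turn [-0.0011  0.     -0.0002]
```

View pics/w2.png

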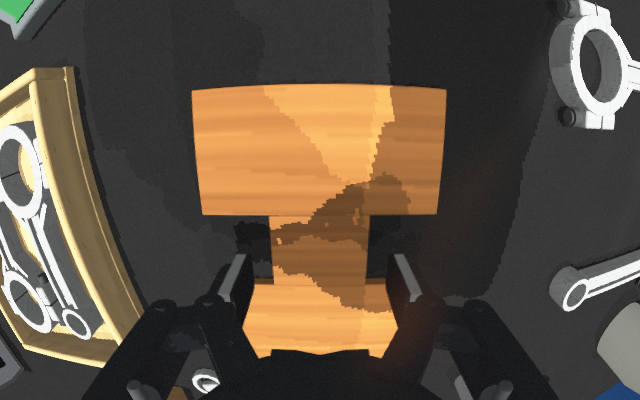

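The fingers straddle the neck at about (240,270) and (400,270), clear on both sides. I'll descend and watch the force.

```bash
python3 -m inch '[[0,0,0.2,0,0,0,-0.62],[0,0,0.2,0,0,0,-0.62],[0,0,0.2,0,0,0,-0.62],[0,0,0.15,0,0,0,-0.62],[0,0,0.1,0,0,0,-0.62],[0,0,0,0,0,0,-0.62],[0,0,0,0,0,0,-0.62],[0,0,0,0,0,0,-0.62]]'
python3 -m inch '[[0,0,0.05,0,0,0,-0.62],[0,0,0.05,0,0,0,-0.62],[0,0,0,0,0,0,-0.62],[0,0,0,0,0,0,-0.62],[0,0,0,0,0,0,-0.62],[0,0,0,0,0,0,-0.62],[0,0,0,0,0,0,-0.62],[0,0,0,0,0,0,-0.62]]'
```

```text
clock: 5.05
eef_pos: [0.5507, -0.1097, 0.004]
tool_rot: [0.775, 0.632, 0.0, 0.0]
ft_force: [-0.6, -0.6, 0.7]
grip_width: 0.0691
clock: 5.85
eef_pos: [0.5505, -0.1097, 0.0013]
tool_rot: [0.775, 0.632, 0.0, 0.0]
ft_force: [0.8, 0.5, 1.0]
grip_width: 0.0693
```

```bash
python3 -m inch '[[0,0,0.06,0,0,0,-0.52],[0,0,0.06,0,0,0,-0.48],[0,0,0.05,0,0,0,-0.44],[0,0,0,0,0,0,-0.44],[0,0,0,0,0,0,-0.44],[0,0,0,0,0,0,-0.44],[0,0,0,0,0,0,-0.44],[0,0,0,0,0,0,-0.44]]'
```

```text
clock: 6.65
eef_pos: [0.5506, -0.1097, -0.0029]
tool_rot: [0.775, 0.632, 0.0, 0.0]
ft_force: [0.6, -0.8, 0.1]
grip_width: 0.0613
```

```bash
python3 -m inch '[[0,0,0,0,0,0,-0.3],[0,0,0,0,0,0,0],[0,0,0,0,0,0,1],[0,0,0,0,0,0,1],[0,0,0,0,0,0,1],[0,0,0,0,0,0,1],[0,0,0,0,0,0,1],[0,0,0,0,0,0,1]]'
python3 -m inch '[[0,0,-0.1,0,0,0,1],[0,0,-0.3,0,0,0,1],[0,0,-0.5,0,0,0,1],[0,0,-0.5,0,0,0,1],[0,0,-0.5,0,0,0,1],[0,0,-0.1,0,0,0,1],[0,0,0,0,0,0,1],[0,0,0,0,0,0,1]]'
python3 - <<'E'
from h import *
c=bot.get_calibration("wrist")
b,d=bot.camera("wrist");cv2.imwrite("pics/w3.png",b);np.save("pics/w3.npy",d)
s,_=bot.camera("scene");cv2.imwrite("pics/s3.png",cv2.resize(s[170:290,130:330],None,fx=4,fy=4,interpolation=cv2.INTER_CUBIC))
x=-.063+np.pi/2
delta([.503,-.340,.10],x)
E
```

```text
clock: 7.45
eef_pos: [0.5508, -0.1097, -0.0023]
tool_rot: [0.775, 0.632, 0.0, 0.0]
ft_force: [-1.6, -0.4, 6.0]
grip_width: 0.0535
clock: 8.25
eef_pos: [0.5502, -0.1096, 0.0469]
tool_rot: [0.775, 0.632, -0.0, -0.0]
ft_force: [0.2, -0.8, -1.1]
grip_width: 0.0538
now [ 0.5499 -0.1096  0.0464] F [-0.88 -0.09 -1.32] w 0.054 t 8.35 j [-0.2   0.5  -0.12  0.95  0.    0.01]
shift now-axes [-9.406  0.013 -2.144] shift in target axes [-9.317 -1.291 -2.144] turn [-0.0005 -0.     -0.0444]
```

View pics/w3.png

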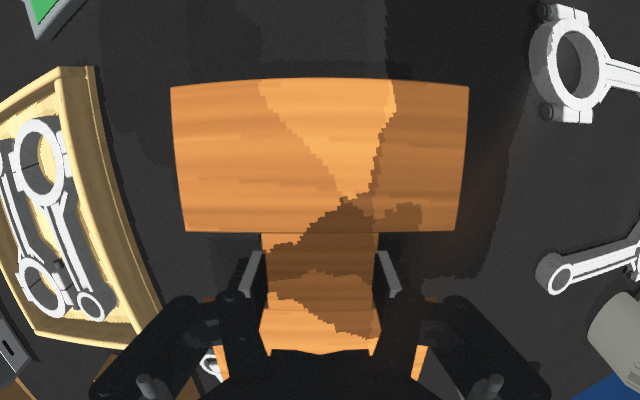

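View pics/s3.png

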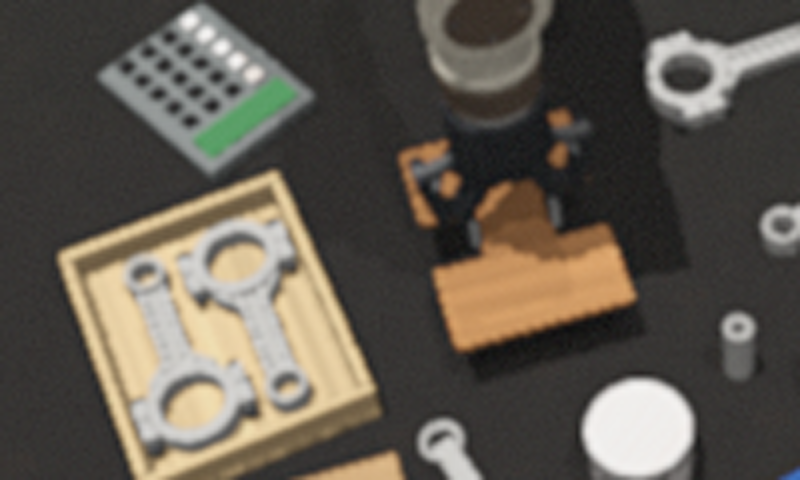

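The separator is lifted. I'll check that it is flat and how it sits in the grip.

```bash
cat >> h.py <<'E'
def plane(P):
    c=P.mean(0);n=np.linalg.svd(P-c,full_matrices=False)[2][2];return c,n*np.sign(n[2]),np.abs((P-c)@n).mean()
E
python3 - <<'E'
from h import *
b=cv2.imread("pics/w3.png");d=np.load("pics/w3.npy");c=bot.get_calibration("wrist");W=world("wrist",d,c)
P=np.concatenate([W[100:225,200:440].reshape(-1,3),W[240:340,285:365].reshape(-1,3)]);P=P[(P[:,2]>.03)&(P[:,2]<.09)]
c0,n,e=plane(P);print(c0,n,e);n0=n;z0=c0[2]-(n[0]*(.5499-c0[0])+n[1]*(-.1096-c0[1]))/n[2];print("z at tcp top",z0)
o=ortho(b,c,z0,.44,.66,-.22,0)
hsv=cv2.cvtColor(o,cv2.COLOR_BGR2HSV);m=((hsv[...,1]>80)&(hsv[...,0]<25)&(hsv[...,2]>60)).astype(np.uint8)*255
p,e,r=fito(m,seppoly(),np.array([.551,-.108,-.2]),.66,0.);print("sep",p,e)
cv2.imwrite("pics/o3.png",np.hstack([m,(r*255).astype(np.uint8)]))
E
```

```text
[ 0.50849984 -0.10040892  0.05715148] [ 7.54764313e-04 -4.72660094e-04  9.99999603e-01] 0.0004756769254384881
z at tcp top 0.05711588600734004
sep [ 0.5496499  -0.10902045 -0.19951727] 0.5981291784314072
```

View pics/o3.png

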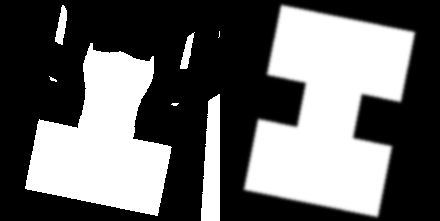

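```bash
python3 -m inch '[[-0.2,0,-0.5,0,0,0,1],[-0.5,0,-0.7,0,0,0,1],[-0.8,0,-0.7,0,0,0,1],[-0.8,0,-0.24,0,0,-0.011,1],[-0.8,-0.03,0,0,0,-0.011,1],[-0.8,-0.05,0,0,0,-0.011,1],[-0.8,-0.08,0,0,0,-0.0114,1],[-0.8,-0.11,0,0,0,0,1]]'
python3 -m inch '[[-0.8,-0.11,0,0,0,0,1],[-0.8,-0.11,0,0,0,0,1],[-0.8,-0.11,0,0,0,0,1],[-0.6,-0.11,0,0,0,0,1],[-0.4,-0.1,0,0,0,0,1],[-0.2,0,0,0,0,0,1],[0,0,0,0,0,0,1],[0,0,0,0,0,0,1]]'
python3 - <<'E'
from h import *
x=-.063+np.pi/2
delta([.503,-.340,.0275],x)
b,d=bot.camera("wrist");cv2.imwrite("pics/w4.png",b);np.save("pics/w4.npy",d)
E
```

```text
clock: 9.15
eef_pos: [0.5227, -0.2459, 0.1012]
tool_rot: [0.729, 0.685, -0.0, 0.0]
ft_force: [1.5, 0.1, -1.3]
grip_width: 0.0539
clock: 9.95
eef_pos: [0.504, -0.3331, 0.1005]
tool_rot: [0.729, 0.685, 0.0, -0.0]
ft_force: [0.2, 0.4, -1.8]
grip_width: 0.0537
now [ 0.504  -0.3331  0.1005] F [ 0.2   0.36 -1.81] w 0.0537 t 9.95 j [-0.58  0.53  0.08  1.12  0.   -0.52]
shift now-axes [-0.28  -0.022  2.919] shift in target axes [-0.278 -0.022  2.919] turn [-0.0001 -0.0002  0.0002]
```

View pics/w4.png

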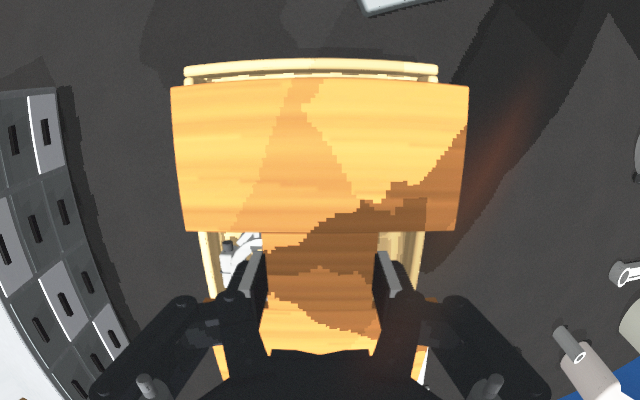

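The separator is centred over the tray (the rim shows evenly around it) and lined up with it. I'll lower it in two stages.

```bash
python3 -m inch '[[-0.28,-0.02,0.2,0,0,0,1],[0,0,0.5,0,0,0,1],[0,0,0.5,0,0,0,1],[0,0,0.5,0,0,0,1],[0,0,0.4,0,0,0,1],[0,0,0.2,0,0,0,1],[0,0,0.1,0,0,0,1],[0,0,0,0,0,0,1]]'
python3 - <<'E'
from h import *
delta([.503,-.340,.0275],-.063+np.pi/2)
b,d=bot.camera("wrist");cv2.imwrite("pics/w5.png",b)
E
```

```text
clock: 10.8
eef_pos: [0.5029, -0.3406, 0.0403]
tool_rot: [0.729, 0.685, -0.0, -0.0]
ft_force: [0.1, 0.2, -1.0]
grip_width: 0.0536
now [ 0.5029 -0.3406  0.0403] F [ 0.07  0.22 -1.02] w 0.0536 t 10.8 j [-0.6   0.59  0.02  1.   -0.   -0.53]
shift now-axes [0.024 0.003 0.51 ] shift in target axes [0.025 0.002 0.51 ] turn [-0.0001 -0.0001  0.0001]
```

View pics/w5.png

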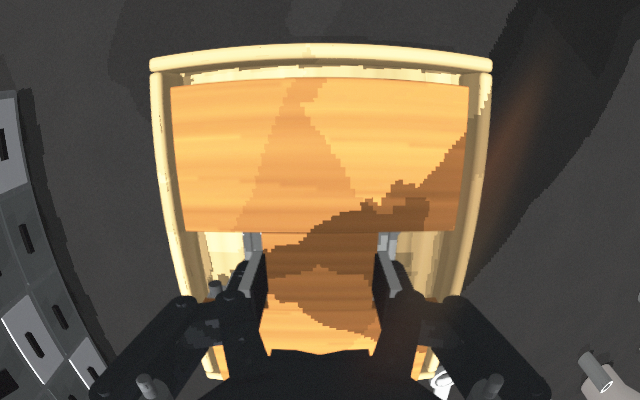

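```bash
python3 -m inch '[[0.02,0,0.1,0,0,0,1],[0,0,0.1,0,0,0,1],[0,0,0.1,0,0,0,1],[0,0,0.08,0,0,0,1],[0,0,0.04,0,0,0,1],[0,0,0.02,0,0,0,1],[0,0,0.02,0,0,0,1],[0,0,0,0,0,0,1]]'
python3 - <<'E'
from h import *
delta([.503,-.340,.0275],-.063+np.pi/2)
E
```

```text
clock: 11.65
eef_pos: [0.503, -0.3402, 0.029]
tool_rot: [0.729, 0.685, -0.0, -0.0]
ft_force: [0.4, -0.2, -1.4]
grip_width: 0.0538
now [ 0.503  -0.3402  0.029 ] F [ 0.4  -0.24 -1.42] w 0.0538 t 11.65 j [-0.59  0.6   0.    0.97 -0.   -0.53]
shift now-axes [0.007 0.001 0.061] shift in target axes [0.007 0.001 0.061] turn [-0.     -0.      0.0001]
```

Now small steps until it makes contact.

```bash
python3 -m inch '[[0,0,0.03,0,0,0,1],[0,0,0.03,0,0,0,1],[0,0,0,0,0,0,1],[0,0,0,0,0,0,1],[0,0,0,0,0,0,1],[0,0,0,0,0,0,1],[0,0,0,0,0,0,1],[0,0,0,0,0,0,1]]'
python3 -m inch '[[0,0,0.03,0,0,0,1],[0,0,0.02,0,0,0,1],[0,0,0,0,0,0,1],[0,0,0,0,0,0,1],[0,0,0,0,0,0,1],[0,0,0,0,0,0,1],[0,0,0,0,0,0,1],[0,0,0,0,0,0,1]]'
```

```text
clock: 12.45
eef_pos: [0.5031, -0.3402, 0.0278]
tool_rot: [0.729, 0.685, 0.0, 0.0]
ft_force: [-0.5, 1.1, 1.9]
grip_width: 0.0537
clock: 13.25
eef_pos: [0.5031, -0.3402, 0.0277]
tool_rot: [0.729, 0.685, 0.0, 0.0]
ft_force: [-2.1, 2.5, 8.4]
grip_width: 0.0538
```

It's in contact at 8.4 N, so I'll release it gently and rise.

```bash
python3 -m inch '[[0,0,-0.02,0,0,0,-0.35],[0,0,0,0,0,0,-0.4],[0,0,0,0,0,0,-0.5],[0,0,0,0,0,0,-0.55],[0,0,0,0,0,0,-0.6],[0,0,0,0,0,0,-0.6],[0,0,-0.2,0,0,0,-0.6],[0,0,-0.4,0,0,0,-0.6]]'
python3 -m inch '[[0,0,-0.8,0,0,0,-0.6],[0,0,-1,0,0,0,-0.6],[0,0,-1,0,0,0,-0.6],[0,0,-1,0,0,0,-0.6],[0,0,-1,0,0,0,-0.6],[0,0,-0.5,0,0,0,-0.6],[0,0,-0.1,0,0,0,-0.6],[0,0,0,0,0,0,-0.6]]'
python3 - <<'E'
from h import *
c=bot.get_calibration("wrist");b,d=bot.camera("wrist");cv2.imwrite("pics/w6.png",b);np.save("pics/w6.npy",d)
W=world("wrist",d,c)
hsv=cv2.cvtColor(b,cv2.COLOR_BGR2HSV)
lx=np.hypot(W[...,0]-.503,W[...,1]+.34)
m=(hsv[...,1]>80)&(np.abs(W[...,2]-.038)<.01)&(hsv[...,0]<25)
T=np.array([.503,-.34]);y=-.063;q=W[...,:2]-T;X=q@[np.cos(y),np.sin(y)];Y=q@[-np.sin(y),np.cos(y)]
m=(np.abs(X)<.085)&(np.abs(Y)<.06)&((np.abs(X)>.03)|(np.abs(Y)<.022))&(np.abs(W[...,2]-.038)<.02)&(d>0)
m[250:]=False
print(plane(W[m]),m.sum())
o=ortho(b,c,.038,.36,.65,-.46,-.22);cv2.imwrite("pics/o6.png",cv2.resize(o,None,fx=2,fy=2))
delta([.47,.15,.15],1.458+np.pi/2)
E
```

```text
clock: 14.05
eef_pos: [0.5023, -0.3397, 0.0415]
tool_rot: [0.729, 0.685, -0.0, -0.001]
ft_force: [0.2, 0.3, 0.1]
grip_width: 0.0682
clock: 14.85
eef_pos: [0.503, -0.3402, 0.1768]
tool_rot: [0.729, 0.685, 0.0, 0.0]
ft_force: [0.8, 1.0, -0.1]
grip_width: 0.0681
(array([ 0.48424664, -0.3388159 ,  0.03843893]), array([-1.00551488e-03,  2.98710185e-04,  9.99999450e-01]), np.float64(0.0005528762890076919)) 14301
now [ 0.5025 -0.3398  0.1759] F [-0.93 -0.28 -0.72] w 0.0678 t 14.9 j [-0.59  0.48  0.21  1.3   0.   -0.53]
shift now-axes [19.473 -2.527  1.053] shift in target axes [ 3.498 19.323  1.034] turn [-1.000e-04 -5.000e-04 -4.841e-01]
```

View pics/o6.png

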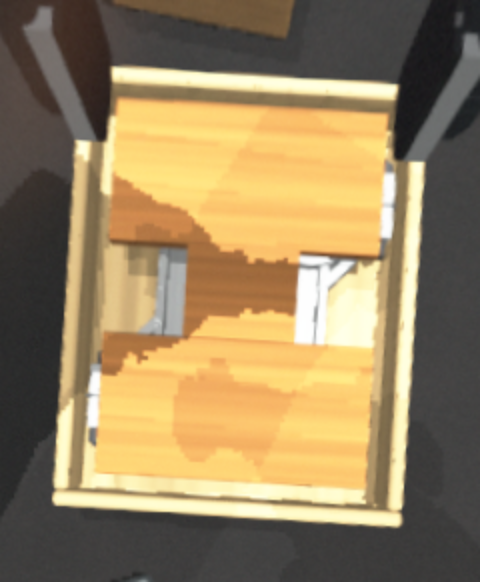

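The separator lies flat at z 0.038, centred in the tray. Next is the short rod, the silver one at top pixel (306,231), with the orange one at (188,258) excluded.

```bash
python3 -m inch '[[0.5,-0.1,0,0,0,0,-0.4],[1,-0.13,0,0,0,0,-0.4],[1,-0.13,0,0,0,0,-0.4],[1,-0.13,0,0,0,0,-0.4],[1,-0.13,0,0,0,0,-0.4],[1,-0.13,0,0,0,0,-0.4],[1,-0.13,0,0,0,0,-0.4],[1,-0.13,0,0,0,0,-0.4]]'
python3 -m inch '[[1,-0.13,0,0,0,0,-0.4],[1,-0.13,0,0,0,0,-0.4],[1,-0.13,0,0,0,0,-0.4],[1,-0.13,0,0,0,0,-0.4],[1,-0.13,0,0,0,0,-0.4],[1,-0.13,0,0,0,0,-0.4],[1,-0.13,0,0,0,0,-0.4],[1,-0.13,0,0,0,0,-0.4]]'
python3 -m inch '[[1,-0.13,0,0,0,0,-0.4],[1,-0.13,0,0,0,0,-0.4],[1,-0.13,0,0,0,0,-0.4],[0.97,-0.13,0,0,0,0,-0.4],[0,0,0,0,0,-0.044,-0.4],[0,0,0,0,0,-0.044,-0.4],[0,0,0,0,0,-0.044,-0.4],[0,0,0,0,0,-0.044,-0.4]]'
python3 -m inch '[[0,0,0,0,0,-0.044,-0.4],[0,0,0,0,0,-0.044,-0.4],[0,0,0,0,0,-0.044,-0.4],[0,0,0,0,0,-0.044,-0.4],[0,0,0,0,0,-0.044,-0.4],[0,0,0,0,0,-0.044,-0.4],[0,0,0,0,0,-0.044,-0.4],[0,0,0,0,0,0,-0.4]]'
python3 - <<'E'
from h import *
c=bot.get_calibration("wrist");b,d=bot.camera("wrist");cv2.imwrite("pics/w7.png",b);np.save("pics/w7.npy",d)
delta([.47,.151,.1],1.458+np.pi/2)
o=ortho(b,c,.022,.4,.55,.03,.25);g=cv2.cvtColor(o,cv2.COLOR_BGR2GRAY);p,e,r=fito(np.minimum(g,160),rodpoly(.065),np.array([.47,.151,1.4565]),.55,.25);print("short",p,e)
cv2.imwrite("pics/o7.png",np.vstack([g,(r*255).astype(np.uint8)]))
E
```

```text
clock: 15.7
eef_pos: [0.4882, -0.1494, 0.1755]
tool_rot: [0.729, 0.685, -0.001, -0.001]
ft_force: [0.3, 0.5, 0.5]
grip_width: 0.06
clock: 16.5
eef_pos: [0.4745, 0.0513, 0.1756]
tool_rot: [0.729, 0.685, -0.001, -0.001]
ft_force: [1.0, 0.6, -0.9]
grip_width: 0.0597
clock: 17.3
eef_pos: [0.4677, 0.15, 0.1755]
tool_rot: [0.512, 0.859, -0.001, -0.001]
ft_force: [0.1, 0.0, -0.7]
grip_width: 0.0598
clock: 18.1
eef_pos: [0.4679, 0.1498, 0.1756]
tool_rot: [0.056, 0.998, -0.0, -0.001]
ft_force: [-0.4, 0.4, -0.7]
grip_width: 0.0598
now [0.4682 0.1498 0.1758] F [0.5  0.05 0.1 ] w 0.0599 t 18.15 j [ 0.31  0.26 -0.12  1.2   0.   -1.15]
shift now-axes [-0.074  0.059  3.032] shift in target axes [-0.067  0.057  3.032] turn [-0.0002 -0.0007 -0.0008]
short [0.46994099 0.1505005  1.44948004] 0.2601581382329002
```

View pics/w7.png

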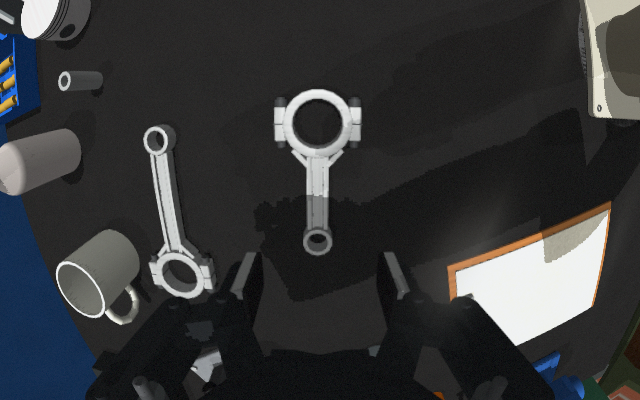

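View pics/o7.png

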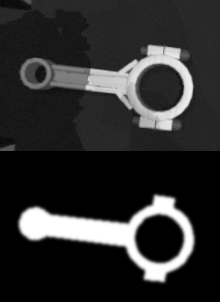

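The rod is centred between the jaws at column 317, and silver confirms the choice. Descending.

```bash
python3 -m inch '[[-0.07,0.06,0.6,0,0,0,-0.4],[0,0,1,0,0,0,-0.4],[0,0,1,0,0,0,-0.4],[0,0,1,0,0,0,-0.4],[0,0,1,0,0,0,-0.4],[0,0,0.8,0,0,0,-0.4],[0,0,0.4,0,0,0,-0.4],[0,0,0.2,0,0,0,-0.4]]'
python3 -m inch '[[0,0,0.3,0,0,0,-0.4],[0,0,0.3,0,0,0,-0.4],[0,0,0.2,0,0,0,-0.4],[0,0,0.1,0,0,0,-0.4],[0,0,0,0,0,0,-0.4],[0,0,0,0,0,0,-0.4],[0,0,0,0,0,0,-0.4],[0,0,0,0,0,0,-0.4]]'
python3 - <<'E'
from h import *
delta([.47,.151,.003],1.452+np.pi/2)
b,d=bot.camera("wrist");cv2.imwrite("pics/w8.png",b)
E
```

```text
clock: 18.95
eef_pos: [0.4702, 0.1508, 0.0256]
tool_rot: [0.057, 0.998, -0.0, -0.001]
ft_force: [-0.7, 0.0, -0.4]
grip_width: 0.06
clock: 19.75
eef_pos: [0.4716, 0.151, 0.0046]
tool_rot: [0.057, 0.998, 0.0, 0.0]
ft_force: [-0.4, -0.5, 0.2]
grip_width: 0.0597
now [0.4716 0.151  0.0046] F [-0.44 -0.45  0.21] w 0.0597 t 19.75 j [ 0.31  0.45 -0.34  0.77 -0.   -1.15]
shift now-axes [ 0.063 -0.007  0.063] shift in target axes [ 0.063 -0.008  0.063] turn [0.0001 0.0002 0.0018]
```

View pics/w8.png

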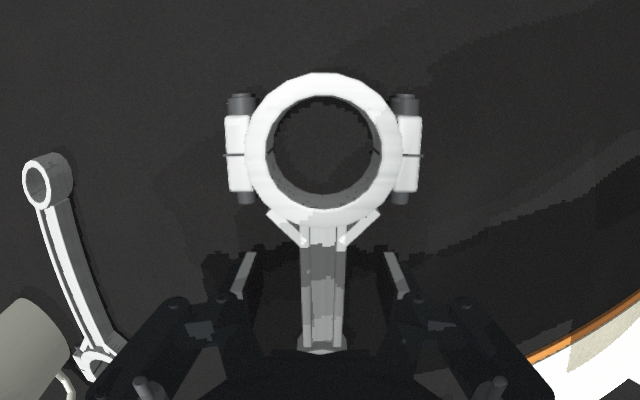

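The shank lies between the fingers, about 1.5 mm off centre. I'll correct that, go down 1.5 mm, close and lift.

```bash
python3 -m inch '[[0.06,0,0.05,0,0,0,-0.2],[0,0,0,0,0,0,0.2],[0,0,0,0,0,0,0.4],[0,0,0,0,0,0,1],[0,0,0,0,0,0,1],[0,0,0,0,0,0,1],[0,0,0,0,0,0,1],[0,0,0,0,0,0,1]]'
python3 -m inch '[[0,0,0,0,0,0,1],[0,0,-0.1,0,0,0,1],[0,0,-0.3,0,0,0,1],[0,0,-0.6,0,0,0,1],[0,0,-0.9,0,0,0,1],[0,0,-0.9,0,0,0,1],[0,0,-0.5,0,0,0,1],[0,0,-0.2,0,0,0,1]]'
python3 - <<'E'
from h import *
c=bot.get_calibration("wrist");b,d=bot.camera("wrist");cv2.imwrite("pics/w9.png",b);np.save("pics/w9.npy",d)
x=-.063+np.pi/2;print(bot.get_obs()["ft_torque"])
delta([.503,-.340,.17],x)
W=world("wrist",d,c);m=np.zeros(d.shape,bool);m[60:240,220:420]=1;m&=(W[...,2]>.06);m&=cv2.cvtColor(b,cv2.COLOR_BGR2GRAY)>120
P=W[m];hi=np.median(P[:,2]);print(hi,plane(P[np.abs(P[:,2]-hi)<.015]),m.sum())
E
```

```text
clock: 20.6
eef_pos: [0.47, 0.1511, 0.0033]
tool_rot: [0.057, 0.998, 0.0, 0.0]
ft_force: [-1.1, -1.0, 3.9]
grip_width: 0.0208
clock: 21.4
eef_pos: [0.4702, 0.1514, 0.0916]
tool_rot: [0.056, 0.998, 0.0, 0.001]
ft_force: [-0.2, -0.1, -5.6]
grip_width: 0.0204
[ 0.14188201 -0.04644092 -0.05516693]
now [0.4702 0.1513 0.0916] F [ 0.29 -0.03 -6.2 ] w 0.0203 t 21.45 j [ 0.31  0.34 -0.25  0.98  0.   -1.15]
shift now-axes [ -3.524 -19.378  -3.146] shift in target axes [-19.532   2.546  -3.135] turn [5.000e-04 1.000e-04 4.841e-01]
0.10986093302250463 (array([0.46305959, 0.0928415 , 0.10960812]), array([5.63915307e-04, 2.06022324e-02, 9.99787592e-01]), np.float64(0.0009090509547111781)) 13484
```

View pics/w9.png

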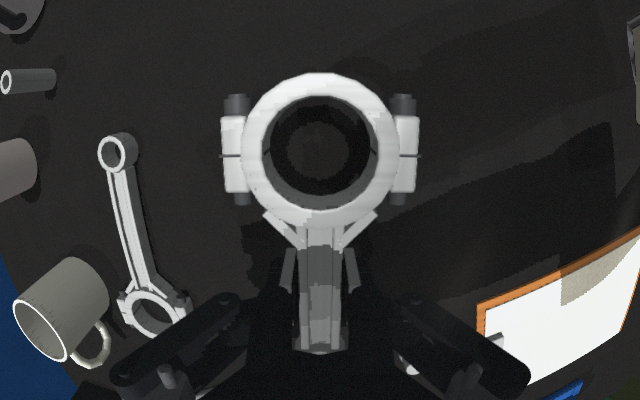

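The rod is held level to within about 1°. I'll carry it to the tray, then turn it.

```bash
python3 -m inch '[[-0.05,-0.3,-0.5,0,0,0,1],[-0.15,-0.7,-0.7,0,0,0,1],[-0.2,-1,-0.7,0,0,0,1],[-0.2,-1,-0.7,0,0,0,1],[-0.2,-1,-0.4,0,0,0,1],[-0.2,-1,0,0,0,0,1],[-0.2,-1,0,0,0,0,1],[-0.2,-1,0,0,0,0,1]]'
python3 -m inch '[[-0.2,-1,0,0,0,0,1],[-0.2,-1,0,0,0,0,1],[-0.2,-1,0,0,0,0,1],[-0.2,-1,0,0,0,0,1],[-0.2,-1,0,0,0,0,1],[-0.2,-1,0,0,0,0,1],[-0.2,-1,0,0,0,0,1],[-0.2,-1,0,0,0,0,1]]'
python3 -m inch '[[-0.2,-1,0,0,0,0,1],[-0.2,-1,0,0,0,0,1],[-0.2,-1,0,0,0,0,1],[-0.07,-0.7,0,0,0,0,1],[0,-0.4,0,0,0,0,1],[0,-0.2,0,0,0,0.02,1],[0,-0.1,0,0,0,0.04,1],[0,0,0,0,0,0.044,1]]'
python3 -m inch '[[0,0,0,0,0,0.044,1],[0,0,0,0,0,0.044,1],[0,0,0,0,0,0.044,1],[0,0,0,0,0,0.044,1],[0,0,0,0,0,0.044,1],[0,0,0,0,0,0.044,1],[0,0,0,0,0,0.044,1],[0,0,0,0,0,0.044,1]]'
python3 - <<'E'
from h import *
delta([.509,-.3415,.09],-.063+np.pi/2)
E
```

```text
clock: 22.25
eef_pos: [0.4838, -0.0282, 0.1651]
tool_rot: [0.057, 0.998, -0.0, -0.001]
ft_force: [0.5, 0.4, -5.2]
grip_width: 0.0206
clock: 23.05
eef_pos: [0.5007, -0.231, 0.1646]
tool_rot: [0.057, 0.998, 0.0, -0.002]
ft_force: [-0.2, 0.3, -5.7]
grip_width: 0.0205
clock: 23.85
eef_pos: [0.5054, -0.3408, 0.1651]
tool_rot: [0.221, 0.975, 0.0, -0.001]
ft_force: [0.8, -0.9, -5.9]
grip_width: 0.0202
clock: 24.65
eef_pos: [0.5057, -0.3403, 0.1653]
tool_rot: [0.7, 0.714, 0.0, -0.001]
ft_force: [-0.4, -0.1, -5.3]
grip_width: 0.0203
now [ 0.5057 -0.3403  0.1653] F [-0.35 -0.09 -5.27] w 0.0203 t 24.65 j [-0.59  0.49  0.2   1.28  0.   -0.61]
shift now-axes [-0.054  0.134  3.013] shift in target axes [-0.04   0.135  3.013] turn [-0.0003 -0.0003  0.0265]
```

```bash
python3 -m inch '[[0,0,0,0,0,0.0265,1],[-0.04,0.13,0.5,0,0,0,1],[0,0,0.8,0,0,0,1],[0,0,0.8,0,0,0,1],[0,0,0.5,0,0,0,1],[0,0,0.3,0,0,0,1],[0,0,0.1,0,0,0,1],[0,0,0,0,0,0,1]]'
python3 - <<'E'
from h import *
c=bot.get_calibration("wrist");b,d=bot.camera("wrist");cv2.imwrite("pics/w10.png",b);np.save("pics/w10.npy",d)
delta([.509,-.3415,.042],-.063+np.pi/2)
t,_=bot.camera("top");cv2.imwrite("pics/t10.png",cv2.resize(t[172:266,374:474],None,fx=6,fy=6,interpolation=cv2.INTER_CUBIC))
E
```

```text
clock: 25.45
eef_pos: [0.5095, -0.3424, 0.0906]
tool_rot: [0.727, 0.686, 0.0, 0.0]
ft_force: [-0.9, 0.0, -5.8]
grip_width: 0.0206
now [ 0.5098 -0.3426  0.0912] F [ 0.82 -0.57 -4.75] w 0.0205 t 25.5 j [-0.59  0.55  0.1   1.11 -0.   -0.53]
shift now-axes [ 0.043 -0.036  1.966] shift in target axes [ 0.042 -0.034  1.966] turn [0.0003 0.0002 0.0017]
```

View pics/w10.png

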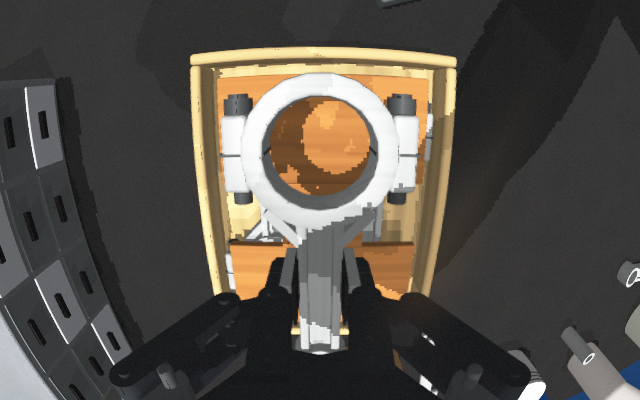

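View pics/t10.png

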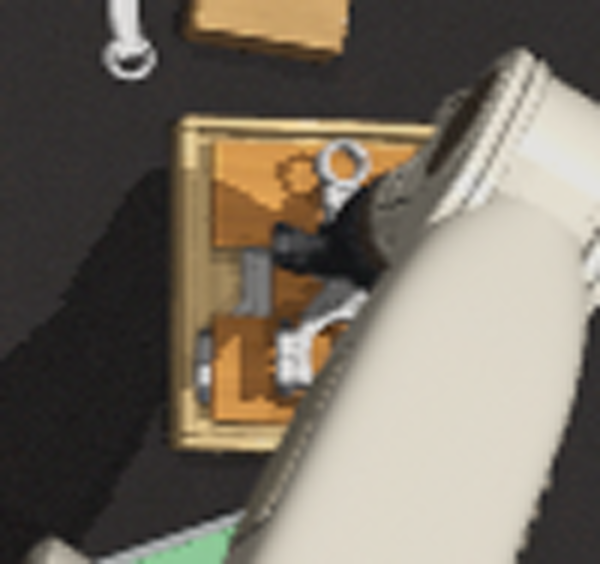

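```bash
python3 -m inch '[[0.07,-0.03,0.4,0,0,0,1],[0,0,0.5,0,0,0,1],[0,0,0.4,0,0,0,1],[0,0,0.25,0,0,0,1],[0,0,0.15,0,0,0,1],[0,0,0.06,0,0,0,1],[0,0,0,0,0,0,1],[0,0,0,0,0,0,1]]'
python3 -m inch '[[0,0,0.04,0,0,0,1],[0,0,0.04,0,0,0,1],[0,0,0.04,0,0,0,1],[0,0,0.03,0,0,0,1],[0,0,0,0,0,0,1],[0,0,0,0,0,0,1],[0,0,0,0,0,0,1],[0,0,0,0,0,0,1]]'
```

```text
clock: 26.35
eef_pos: [0.509, -0.3408, 0.047]
tool_rot: [0.727, 0.686, 0.0, 0.0]
ft_force: [-0.6, 0.2, -5.1]
grip_width: 0.0207
clock: 27.15
eef_pos: [0.5087, -0.3405, 0.0429]
tool_rot: [0.727, 0.686, 0.0, 0.0]
ft_force: [-0.1, 0.0, -5.7]
grip_width: 0.0204
```

```bash
python3 -m inch '[[0,0,0.04,0,0,0,1],[0,0,0.03,0,0,0,1],[0,0,0,0,0,0,1],[0,0,0,0,0,0,1],[0,0,0,0,0,0,1],[0,0,0,0,0,0,1],[0,0,0,0,0,0,1],[0,0,0,0,0,0,1]]'
```

```text
clock: 27.95
eef_pos: [0.5089, -0.3406, 0.0414]
tool_rot: [0.727, 0.686, 0.0, 0.0]
ft_force: [-0.5, 0.2, -1.5]
grip_width: 0.0204
```

```bash
python3 -m inch '[[0,0,0.03,0,0,0,1],[0,0,0,0,0,0,1],[0,0,0,0,0,0,1],[0,0,0,0,0,0,1],[0,0,0,0,0,0,0.6],[0,0,0,0,0,0,0.4],[0,0,0,0,0,0,0.3],[0,0,0,0,0,0,0.2]]'
python3 -m inch '[[0,0,0,0,0,0,0.1],[0,0,0,0,0,0,0],[0,0,0,0,0,0,-0.1],[0,0,-0.1,0,0,0,-0.1],[0,0,-0.4,0,0,0,-0.1],[0,0,-0.7,0,0,0,-0.1],[0,0,-1,0,0,0,-0.1],[0,0,-1,0,0,0,-0.2]]'
python3 -m inch '[[0,0,-1,0,0,0,-0.4],[0,0,-1,0,0,0,-0.4],[0,0,-0.6,0,0,0,-0.4],[0,0,0,0,0,0,-0.4],[0,0,0,0,0,0,-0.4],[0,0,0,0,0,0,-0.4],[0,0,0,0,0,0,-0.4],[0,0,0,0,0,0,-0.4]]'
python3 - <<'E'
from h import *
c=bot.get_calibration("wrist");b,d=bot.camera("wrist");cv2.imwrite("pics/w11.png",b);np.save("pics/w11.npy",d)
o=ortho(b,c,.06,.36,.65,-.46,-.22);cv2.imwrite("pics/o11.png",cv2.resize(o,None,fx=2,fy=2))
W=world("wrist",d,c);m=(W[...,2]>.052)&(W[...,2]<.068)&(np.hypot(W[...,0]-.45,W[...,1]+.337)<.04);print(plane(W[m]),m.sum())
delta([.645,.187,.18],-1.6775-np.pi/2)
E
```

```text
clock: 28.75
eef_pos: [0.5089, -0.3407, 0.0402]
tool_rot: [0.727, 0.686, 0.0, 0.0]
ft_force: [-0.3, 0.6, -0.5]
grip_width: 0.0343
clock: 29.55
eef_pos: [0.5086, -0.3404, 0.1218]
tool_rot: [0.727, 0.686, 0.0, 0.0]
ft_force: [0.6, -0.6, -0.3]
grip_width: 0.0513
clock: 30.35
eef_pos: [0.5082, -0.3402, 0.1842]
tool_rot: [0.727, 0.686, -0.0, -0.001]
ft_force: [-0.2, 0.1, -0.1]
grip_width: 0.0597
(array([ 0.45204333, -0.33719768,  0.0592445 ]), array([ 0.03311468, -0.00241362,  0.99944864]), np.float64(0.0013265548120385458)) 3586
now [ 0.5083 -0.3402  0.1844] F [-1.18  0.02  0.25] w 0.0597 t 30.4 j [-0.59  0.49  0.24  1.33  0.   -0.53]
shift now-axes [21.372  4.235  0.188] shift in target axes [-3.191 21.552  0.175] turn [-2.000e-04 -6.000e-04 -4.845e-01]
```

View pics/o11.png

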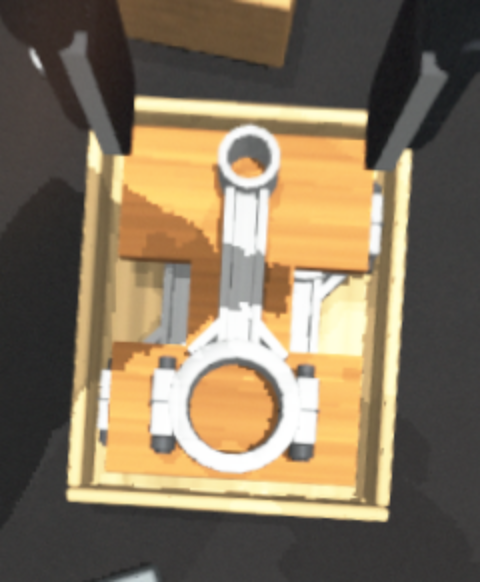

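```bash
python3 - <<'E'
from h import *
b=cv2.imread("pics/w11.png");d=np.load("pics/w11.npy");c=bot.get_calibration("wrist");W=world("wrist",d,c);g=b.min(2)
for nm,ctr,r0,r1 in(("big",(.4465,-.338),.026,.033),("small",(.5715,-.3445),.010,.015)):
    r=np.hypot(W[...,0]-ctr[0],W[...,1]-ctr[1]);m=(r<r1)&(r>r0)&(g>150);print(nm,m.sum(),np.percentile(W[m][:,2],[10,50,90]))
T=np.array([.503,-.34]);y=-.063;q=W[...,:2]-T;X=q@[np.cos(y),np.sin(y)];Y=q@[-np.sin(y),np.cos(y)]
for sx in(-1,1):
  for sy in (-1,1):
    m=(np.abs(X-sx*.06)<.02)&(np.abs(Y-sy*.055)<.01)&(W[...,2]>.02)&(W[...,2]<.05);print(sx,sy,np.median(W[m][:,2]),m.sum())
E
```

```text
big 1657 [0.05957975 0.06048944 0.06139927]
small 336 [0.05930613 0.06046481 0.06157585]
-1 -1 0.038606195864620906 855
-1 1 0.03855742764275672 869
1 -1 0.03874498996338124 646
1 1 0.0387111233404617 640
```

Both eyes' tops are at 0.0605 and the separator corners at 0.0386, so the short rod is flat. Next, the long rod.

```bash
python3 -m inch '[[0.5,0.1,0,0,0,0,-0.4],[1,0.2,0,0,0,0,-0.4],[1,0.2,0,0,0,0,-0.4],[1,0.2,0,0,0,0,-0.4],[1,0.2,0,0,0,0,-0.4],[1,0.2,0,0,0,0,-0.4],[1,0.2,0,0,0,0,-0.4],[1,0.2,0,0,0,0,-0.4]]'
python3 -m inch '[[1,0.2,0,0,0,0,-0.4],[1,0.2,0,0,0,0,-0.4],[1,0.2,0,0,0,0,-0.4],[1,0.2,0,0,0,0,-0.4],[1,0.2,0,0,0,0,-0.4],[1,0.2,0,0,0,0,-0.4],[1,0.2,0,0,0,0,-0.4],[1,0.2,0,0,0,0,-0.4]]'
python3 -m inch '[[1,0.2,0,0,0,0,-0.4],[1,0.2,0,0,0,0,-0.4],[1,0.2,0,0,0,0,-0.4],[1,0.2,0,0,0,0,-0.4],[1,0.2,0,0,0,0,-0.4],[0.85,0.1,0,0,0,0,-0.4],[0,0,0,0,0,-0.044,-0.4],[0,0,0,0,0,-0.044,-0.4]]'
python3 -m inch '[[0,0,0,0,0,-0.044,-0.4],[0,0,0,0,0,-0.044,-0.4],[0,0,0,0,0,-0.044,-0.4],[0,0,0,0,0,-0.044,-0.4],[0,0,0,0,0,-0.044,-0.4],[0,0,0,0,0,-0.044,-0.4],[0,0,0,0,0,-0.044,-0.4],[0,0,0,0,0,-0.044,-0.4]]'
python3 - <<'E'
from h import *
c=bot.get_calibration("wrist");b,d=bot.camera("wrist");cv2.imwrite("pics/w12.png",b);np.save("pics/w12.npy",d)
delta([.645,.187,.1],-1.6775-np.pi/2)
o=ortho(b,c,.022,.55,.72,.05,.32);g=cv2.cvtColor(o,cv2.COLOR_BGR2GRAY);p,e,r=fito(np.minimum(g,160),rodpoly(.105),np.array([.645,.187,-1.6775]),.72,.32);print("long",p,e)
cv2.imwrite("pics/o12.png",np.vstack([g,(r*255).astype(np.uint8)]))
E
```

```text
clock: 31.2
eef_pos: [0.5571, -0.1535, 0.1853]
tool_rot: [0.727, 0.686, 0.0, -0.0]
ft_force: [0.4, -0.7, 0.8]
grip_width: 0.0601
clock: 32.0
eef_pos: [0.6083, 0.0438, 0.1852]
tool_rot: [0.727, 0.687, 0.0, -0.0]
ft_force: [-0.0, -0.5, 1.0]
grip_width: 0.0597
clock: 32.8
eef_pos: [0.6438, 0.1883, 0.1848]
tool_rot: [0.623, 0.782, -0.0, -0.0]
ft_force: [0.1, -0.5, 0.5]
grip_width: 0.0598
clock: 33.6
eef_pos: [0.6439, 0.1872, 0.1851]
tool_rot: [0.12, 0.993, 0.0, -0.0]
ft_force: [0.2, -1.0, 0.7]
grip_width: 0.0599
now [0.6439 0.1871 0.1851] F [ 0.28  0.2  -0.66] w 0.0598 t 33.65 j [ 0.28  0.61  0.45  1.41  0.   -1.05]
shift now-axes [-0.048  0.005  3.404] shift in target axes [-4.600e-02 -1.000e-03  3.404e+00] turn [ 0.     -0.0002 -0.0414]
long [ 0.64532258  0.18508037 -1.67360831] 0.2578048337736467
```

View pics/w12.png

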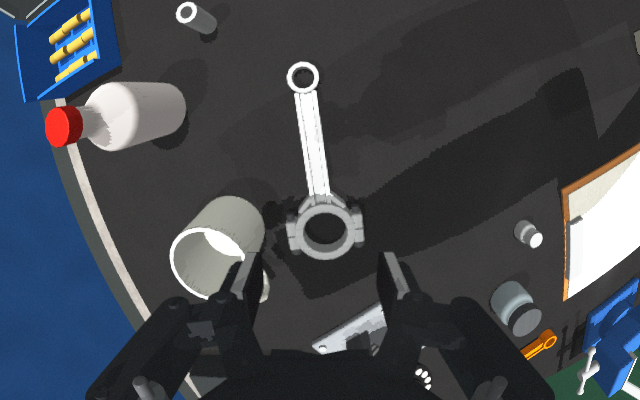

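View pics/o12.png

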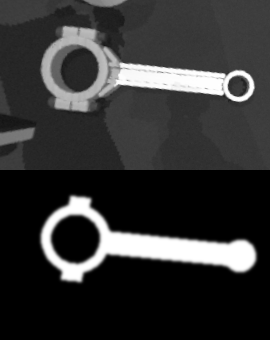

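The long rod fits at (0.645, 0.186) with yaw -1.675. The mug, at about (215,250), is roughly 25 mm clear of the jaw backs. I'll finish the turn and descend.

```bash
python3 -m inch '[[0,0,0,0,0,-0.0415,-0.4],[-0.05,0.04,0.6,0,0,0,-0.4],[0,0,1,0,0,0,-0.4],[0,0,1,0,0,0,-0.4],[0,0,1,0,0,0,-0.4],[0,0,1,0,0,0,-0.4],[0,0,0.8,0,0,0,-0.4],[0,0,0.3,0,0,0,-0.4]]'
python3 - <<'E'
from h import *
c=bot.get_calibration("wrist");b,d=bot.camera("wrist");cv2.imwrite("pics/w13.png",b)
delta([.6452,.186,.003],-1.6755-np.pi/2)
E
```

```text
clock: 34.45
eef_pos: [0.6435, 0.1872, 0.0399]
tool_rot: [0.059, 0.998, -0.001, -0.002]
ft_force: [-0.9, 0.9, -0.2]
grip_width: 0.0599
now [0.6436 0.1871 0.0397] F [-1.43 -0.38 -0.72] w 0.0595 t 34.5 j [ 0.28  0.71  0.23  1.1   0.   -1.17]
shift now-axes [-0.074 -0.035  1.467] shift in target axes [-0.067 -0.039  1.468] turn [-0.0006 -0.0015 -0.004 ]
```

View pics/w13.png

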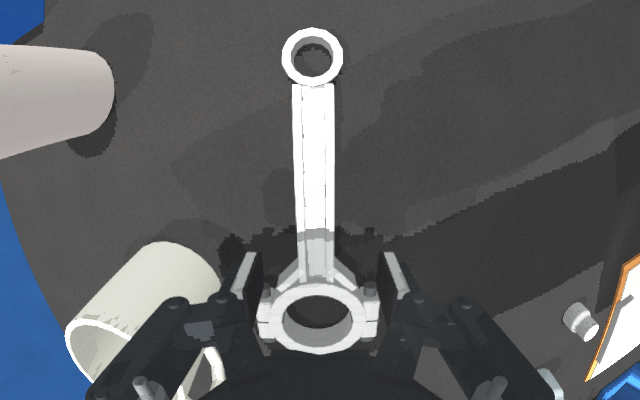

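```bash
python3 -m inch '[[-0.07,-0.03,0.2,0,0,-0.004,-0.4],[0,0,0.4,0,0,0,-0.4],[0,0,0.4,0,0,0,-0.4],[0,0,0.2,0,0,0,-0.4],[0,0,0.1,0,0,0,-0.4],[0,0,0.06,0,0,0,-0.4],[0,0,0,0,0,0,-0.4],[0,0,0,0,0,0,-0.4]]'
python3 - <<'E'
from h import *
c=bot.get_calibration("wrist");b,d=bot.camera("wrist");cv2.imwrite("pics/w14.png",b)
delta([.6452,.186,.003],-1.6755-np.pi/2)
E
```

```text
clock: 35.3
eef_pos: [0.6478, 0.1862, 0.0092]
tool_rot: [0.052, 0.999, 0.0, 0.0]
ft_force: [0.3, -0.1, -0.4]
grip_width: 0.0597
now [0.6478 0.1863 0.0093] F [ 0.25 -0.04  0.58] w 0.0597 t 35.35 j [ 0.28  0.74  0.21  1.04 -0.   -1.19]
shift now-axes [ 0.103 -0.021  0.25 ] shift in target axes [ 0.103 -0.021  0.251] turn [0.0001 0.0002 0.0003]
```

View pics/w14.png

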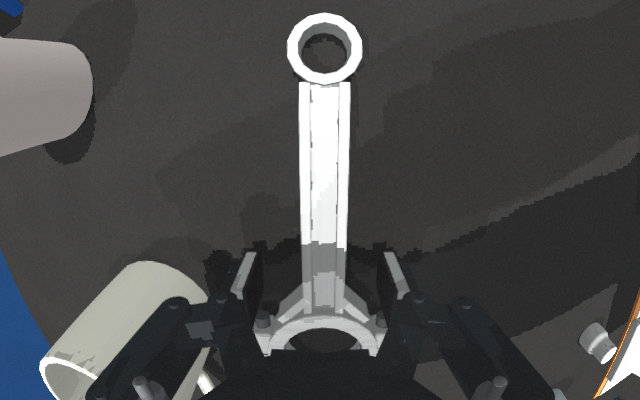

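```bash
python3 -m inch '[[0.1,-0.02,0.1,0,0,0,-0.4],[0,0,0.1,0,0,0,-0.2],[0,0,0.05,0,0,0,0],[0,0,0,0,0,0,0.3],[0,0,0,0,0,0,1],[0,0,0,0,0,0,1],[0,0,0,0,0,0,1],[0,0,0,0,0,0,1]]'
python3 -m inch '[[0,0,0,0,0,0,1],[0,0,-0.1,0,0,0,1],[0,0,-0.3,0,0,0,1],[0,0,-0.6,0,0,0,1],[0,0,-0.9,0,0,0,1],[0,0,-0.9,0,0,0,1],[0,0,-0.9,0,0,0,1],[0,0,-0.3,0,0,0,1]]'
python3 - <<'E'
from h import *
c=bot.get_calibration("wrist");b,d=bot.camera("wrist");cv2.imwrite("pics/w15.png",b);np.save("pics/w15.npy",d)
z=np.array([.449,.221,-.866]);z/=np.linalg.norm(z)
rx=np.array([.4415,-.897,0]);rx/=np.linalg.norm(rx);rz=-z;ry=np.cross(rz,rx)
xt=-ry # jaw yaw = rodyaw - 90 => tool x = -rod y
R=Rot.from_matrix(np.c_[xt,np.cross(z,xt),z]);print("Rrod x,y,z",rx,ry,rz)
L=np.array([.598,.4315,.118]);B=L+.12*rz
o=B+.06*rx-.011*rz   # rod origin
tcp=o+.0028*rz
print("bore",B,"origin",o,"tcp",tcp,"quat",R.as_quat(),np.linalg.det(R.as_matrix()))
delta(tcp,R=R)
print(bot.get_obs()["ft_torque"])
E
```

```text
clock: 36.15
eef_pos: [0.6453, 0.1859, 0.0028]
tool_rot: [0.052, 0.999, 0.0, 0.0]
ft_force: [0.8, -0.5, 0.5]
grip_width: 0.0202
clock: 36.95
eef_pos: [0.6468, 0.1865, 0.1067]
tool_rot: [0.052, 0.999, 0.001, 0.003]
ft_force: [-0.1, -0.2, -4.2]
grip_width: 0.0204
Rrod x,y,z [ 0.44160351 -0.89721031  0.        ] [0.77682955 0.38235256 0.50034225] [-0.44891068 -0.22095603  0.86582772]
bore [0.54413072 0.40498528 0.22189933] origin [0.57556495 0.35358317 0.21237522] tcp [0.574308   0.3529645  0.21479954] quat [-0.21896839  0.94072669  0.05872031  0.25226586] 1.0
now [0.6468 0.1865 0.1068] F [ 0.32 -0.14 -4.28] w 0.0204 t 37.0 j [ 0.28  0.65  0.31  1.23  0.   -1.19]
shift now-axes [ 3.55   6.334 -4.326] shift in target axes [-2.454  7.256 -3.572] turn [-0.0466 -0.1604 -0.1744]
[-0.07693576 -0.00615842  0.02029236]
```

View pics/w15.png

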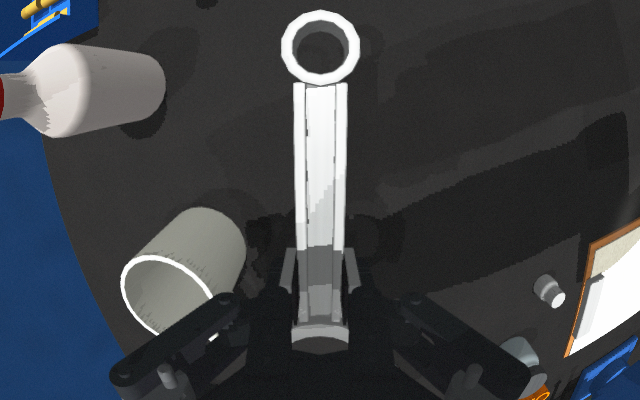

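The rod is held. I'll raise it first, then move over, then yaw by -0.179 and tilt by -0.167 about tool y.

```bash
python3 -m inch '[[0,0,-0.6,0,0,0,1],[0.2,0,-1,0,0,0,1],[0.4,0,-1,0,0,0,1],[0.5,0.1,-1,0,0,0,1],[0.6,0.3,-1,0,0,0,1],[0.6,0.5,-1,0,0,0,1],[0.6,0.6,-1,0,0,0,1],[0.6,0.7,-0.6,0,0,0,1]]'
python3 -m inch '[[0.6,0.8,-0.2,0,0,0,1],[0.5,0.8,0,0,0,0,1],[0.4,0.7,0,0,0,0,1],[0.1,0.6,0,0,0,-0.02,1],[0,0.3,0,0,0,-0.03,1],[0,0,0,0,0,-0.04,1],[0,0,0,0,0,-0.04,1],[0,0,0,0,0,-0.03,1]]'
python3 -m inch '[[0,0,0,0,0,-0.019,1],[0,0,0,0,-0.02,0,1],[0,0,0,0,-0.03,0,1],[0,0,0,0,-0.03,0,1],[0,0,0,0,-0.03,0,1],[0,0,0,0,-0.03,0,1],[0,0,0,0,-0.0267,0,1],[0,0,0,0,0,0,1]]'
cat >> h.py <<'E'
def camtarget(dist=.12):
    z=np.array([.449,.221,-.866]);z/=np.linalg.norm(z)
    rx=np.array([.4415,-.897,0]);rx/=np.linalg.norm(rx);rz=-z;xt=-np.cross(rz,rx)
    R=Rot.from_matrix(np.c_[xt,np.cross(z,xt),z])
    return np.array([.598,.4315,.118])+dist*rz+.06*rx-.0082*rz,R
E
python3 - <<'E'
from h import *
t,R=camtarget();delta(t,R=R)
c=bot.get_calibration("wrist");b,d=bot.camera("wrist");cv2.imwrite("pics/w16.png",b);np.save("pics/w16.npy",d)
s,_=bot.camera("scene");cv2.imwrite("pics/s16.png",s[60:300,200:520].repeat(2,0).repeat(2,1))
E
```

```text
clock: 37.8
eef_pos: [0.5632, 0.2498, 0.284]
tool_rot: [0.052, 0.999, 0.0, 0.001]
ft_force: [0.4, 0.3, -4.9]
grip_width: 0.0207
clock: 38.6
eef_pos: [0.531, 0.3333, 0.2861]
tool_rot: [-0.201, 0.98, -0.001, -0.001]
ft_force: [0.2, -0.4, -5.6]
grip_width: 0.0206
clock: 39.4
eef_pos: [0.526, 0.33, 0.2815]
tool_rot: [-0.22, 0.942, 0.057, 0.247]
ft_force: [-0.4, -1.0, -6.3]
grip_width: 0.0206
now [0.526  0.33   0.2815] F [-0.45 -1.   -6.33] w 0.0206 t 39.4 j [ 0.59  0.09 -0.18  0.79 -0.07 -1.45]
shift now-axes [-0.56  -0.031  3.374] shift in target axes [-0.519 -0.03   3.38 ] turn [-0.0001 -0.0038  0.0008]
```

View pics/w16.png

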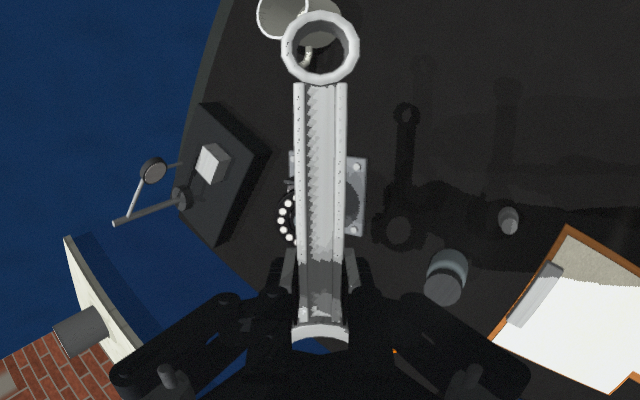

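View pics/s16.png

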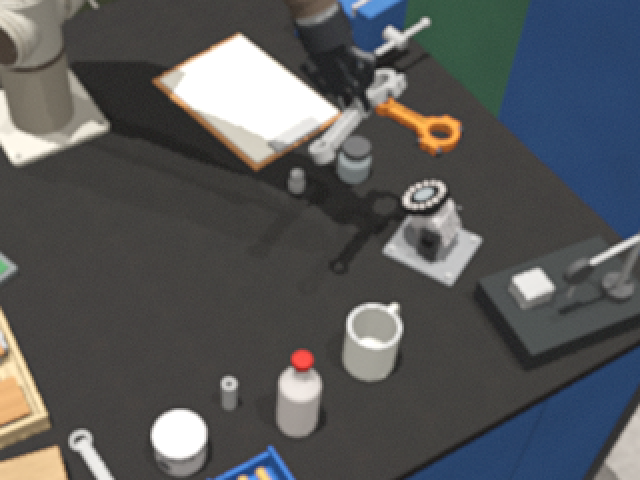

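```bash
python3 -m inch '[[-0.1,0,0.2,0,-0.0038,0,1],[-0.1,0,0.4,0,0,0,1],[-0.1,0,0.6,0,0,0,1],[-0.1,-0.03,0.6,0,0,0,1],[-0.1,0,0.6,0,0,0,1],[-0.02,0,0.5,0,0,0,1],[0,0,0.3,0,0,0,1],[0,0,0.15,0,0,0,1]]'
python3 - <<'E'
from h import *
t,R=camtarget();delta(t,R=R)
for n in("top","scene","wrist"):
    b,d=bot.camera(n);cv2.imwrite(f"pics/{n}17.png",b);np.save(f"pics/{n}17.npy",d)
t=cv2.imread("pics/top17.png");s=cv2.imread("pics/scene17.png")
r=lambda q:cv2.resize(q,(400,400),interpolation=cv2.INTER_CUBIC)
cv2.imwrite("pics/ts17.png",np.hstack([r(t[145:245,190:290]),r(s[90:230,330:470])]))
E
```

```text
clock: 40.3
eef_pos: [0.5802, 0.3564, 0.2202]
tool_rot: [-0.219, 0.939, 0.06, 0.257]
ft_force: [0.6, 0.1, -5.9]
grip_width: 0.0206
now [0.5802 0.3564 0.2202] F [ 0.62  0.11 -5.87] w 0.0206 t 40.3 j [ 0.58  0.24 -0.18  0.62 -0.06 -1.47]
shift now-axes [ 0.345 -0.02   0.049] shift in target axes [ 0.345 -0.02   0.052] turn [0.0001 0.0029 0.0004]
```

View pics/ts17.png

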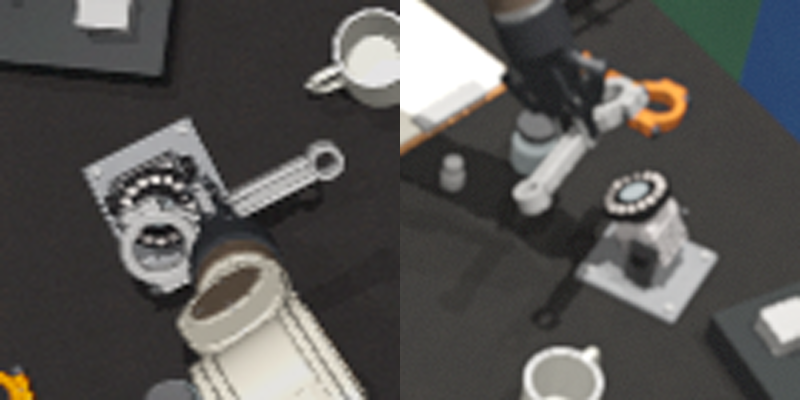

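View pics/wrist17.png

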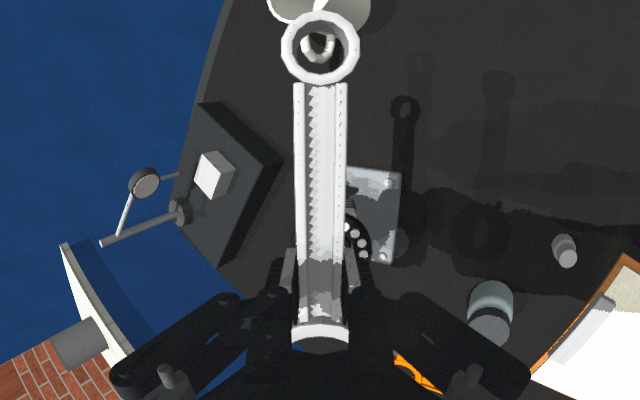

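```bash
python3 -m inch '[[0.1,-0.02,0.02,0,0,0,1],[0.12,0,0.03,0,0,0,1],[0.12,0,0,0,0.003,0,1],[0,0,0,0,0,0,1],[0,0,0,0,0,0,1],[0,0,0,0,0,0,1],[0,0,0,0,0,0,1],[0,0,0,0,0,0,1]]'
python3 - <<'E'
from h import *
t,R=camtarget();delta(t,R=R)
W={}
for n in("top","scene","wrist"):
    c=bot.get_calibration(n);b,d=bot.camera(n);cv2.imwrite(f"pics/{n}18.png",b);np.save(f"pics/{n}18.npy",d);W[n]=world(n,d,c)
L=np.array([.598,.4315,.118]);_,R=camtarget();M=R.as_matrix();n=-M[:,2];rx=np.array([.4415,-.897,0]);rx/=np.linalg.norm(rx)
up=np.cross(rx,n)
for k in W:
    q=W[k]-L;h=q@n;a=q@rx;v=q@up
    m=(h>.09)&(h<.16)&(np.abs(v)<.05)&(a>-.06)&(a<.2)
    if k=="top": np.savez("pics/hv.npz",h=h,a=a,v=v,m=m)
    for nm,mm in(("big",m&(a<.05)),("shank",m&(a>.085)&(a<.14)),("small",m&(a>.148))):
        if mm.sum()>20: print(k,nm,mm.sum(),"a",np.percentile(a[mm],[1,50,99]).round(3),"v",np.percentile(v[mm],[1,50,99]).round(3),"h",np.percentile(h[mm],[5,50,95]).round(3))
s=cv2.imread("pics/top18.png");s2=cv2.imread("pics/scene18.png")
r=lambda q:cv2.resize(q,(400,400),interpolation=cv2.INTER_CUBIC)
cv2.imwrite("pics/ts18.png",np.hstack([r(s[145:245,190:290]),r(s2[90:230,330:470])]))
E
```

```text
clock: 41.25
eef_pos: [0.5746, 0.3532, 0.2167]
tool_rot: [-0.22, 0.94, 0.059, 0.253]
ft_force: [0.1, -0.0, -5.4]
grip_width: 0.0204
now [0.5746 0.3532 0.2167] F [ 0.13 -0.   -5.4 ] w 0.0204 t 41.25 j [ 0.58  0.23 -0.2   0.62 -0.06 -1.47]
shift now-axes [ 0.051 -0.004  0.059] shift in target axes [ 0.051 -0.004  0.059] turn [0.0002 0.0007 0.0004]
top big 255 a [-0.032 -0.002  0.039] v [-0.045 -0.013  0.038] h [0.114 0.129 0.137]
top shank 108 a [0.086 0.112 0.139] v [-0.014 -0.003  0.009] h [0.116 0.127 0.133]
top small 55 a [0.149 0.165 0.178] v [-0.018 -0.004  0.014] h [0.115 0.129 0.136]
scene big 215 a [-0.03   0.008  0.042] v [-0.046 -0.026  0.029] h [0.113 0.126 0.133]
scene shank 116 a [0.087 0.113 0.139] v [-0.018 -0.009  0.009] h [0.115 0.125 0.13 ]
scene small 114 a [0.148 0.169 0.183] v [-0.021 -0.008  0.012] h [0.112 0.125 0.132]
wrist big 2179 a [0.021 0.033 0.05 ] v [-0.015 -0.001  0.013] h [0.126 0.13  0.134]
wrist shank 6389 a [0.086 0.114 0.14 ] v [-0.012 -0.001  0.01 ] h [0.125 0.127 0.131]
wrist small 3286 a [0.148 0.166 0.179] v [-0.016 -0.001  0.014] h [0.118 0.133 0.134]
```

View pics/ts18.png

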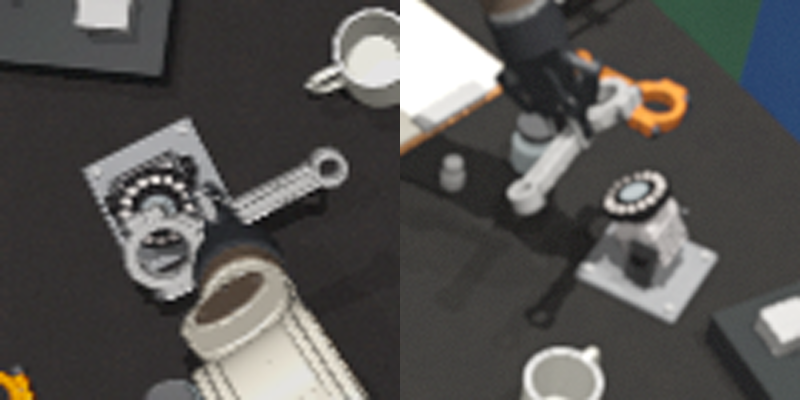

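View pics/top18.png

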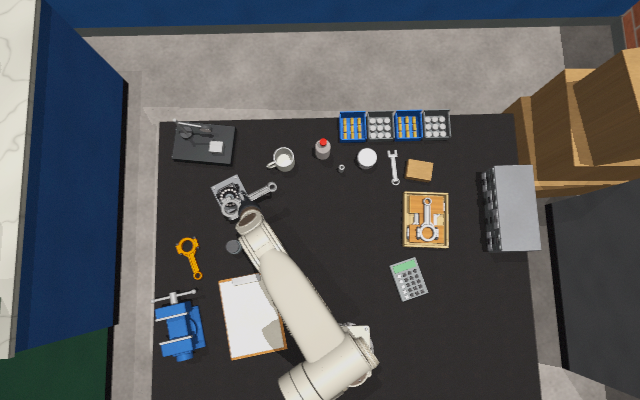

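The measured bore is about 4 mm off the axis and about 121 mm from the lens, square and level. The tray and the other objects look unchanged. I'll hold for one more call, check it is steady, and hand in.

```bash
python3 -m inch '[[0.04,0,0.04,0,0,0,1],[0,0,0,0,0,0,1],[0,0,0,0,0,0,1],[0,0,0,0,0,0,1],[0,0,0,0,0,0,1],[0,0,0,0,0,0,1],[0,0,0,0,0,0,1],[0,0,0,0,0,0,1]]'
python3 - <<'E'
from h import *
t,R=camtarget();delta(t,R=R);print(np.abs(bot.get_obs()["joint_vel"]).max())
print(bot.job_done())
E
```

```text
clock: 42.2
eef_pos: [0.5742, 0.353, 0.2153]
tool_rot: [-0.22, 0.94, 0.059, 0.253]
ft_force: [0.4, 0.5, -6.1]
grip_width: 0.0202
now [0.5742 0.353  0.2153] F [ 0.39  0.5  -6.09] w 0.0202 t 42.2 j [ 0.58  0.23 -0.2   0.62 -0.06 -1.47]
shift now-axes [ 0.008 -0.004  0.02 ] shift in target axes [ 0.008 -0.004  0.02 ] turn [0.0002 0.0007 0.0004]
0.0015677352921937818
the job is handed in; nothing more can be done
None
```

The job is done and handed in at 42.2 s. No verdict was reported.

- **Packing:** I pinched the separator at its neck and lowered it onto the packed rods until it made contact, then released it. I laid the silver short rod lengthwise down its middle. The separator's top measured about 38.5 mm and both of the rod's eyes about 60.5 mm, so both lie flat and near-centred.
- **Inspection:** I picked up the long rod by its shank and am holding it in front of the inspection camera. The bore measured about 4 mm off the viewing axis and about 121 mm from the lens, level and square. The arm was steady, with 6 N of load on the wrist.
- **Disagreements:** One plane fit over the placed short rod gave a tilt of 0.033 rad. The eye heights showed no tilt, and I put the fit down to side-wall pixels. Moving in towards the camera, the arm overshot the target by about 8 mm, which I corrected.
- **Other objects:** The last overhead picture shows everything else where it was, judged by eye. The packed rods are largely hidden under the separator; what shows of them looked unmoved.

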